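Unload a glued glass pack and put its weights away

TASK

The glue in the small glass pack has set: take the three weights that press it down off one by one from the top, and stand each upright in the round wooden holder whose recess fits its size, without dragging the glass along. Then lay the freed glass pack flat in the slide tray, fully down between its lips. Set things down without dropping or tipping them, and leave the loupe and the small vial standing among the work where they are.

Things in the scene. Friction and masses are not known exactly. Their poses are not given: they have to be found in the camera images.
- small (a point): Centre (half-way up) of the small weight: a plain turned steel cylinder 26 mm in diameter and 28 mm tall, about 100 g, z up. At the start it is the top of the stack, on the medium weight; the weights are loose, stand centred on one another and get wider downwards, so fingers that reach below the foot of one weight meet the top of the wider one under it.
- medium (a point): Centre (half-way up) of the medium weight: a plain turned steel cylinder 38 mm in diameter and 26 mm tall, about 200 g, z up. At the start it is the middle of the stack, between the small weight and the large one; the weights are loose, stand centred on one another and get wider downwards, so fingers that reach below the foot of one weight meet the top of the wider one under it.
- large (a point): Centre (half-way up) of the large weight: a plain turned steel cylinder 52 mm in diameter and 30 mm tall, about 500 g, z up. At the start it is the bottom weight, lying on the glass pack and overhanging its long sides by 13 mm each; the weights are loose, stand centred on one another and get wider downwards, so fingers that reach below the foot of one weight meet the top of the wider one under it.
- holder_small_seat (a point): Centre of the recess floor, where the small weight's foot belongs, in the small round wooden holder: a fixed turned wooden dish 50 mm across and 16 mm high, the felt-lined recess 34 mm wide and 8 mm deep (floor 8 mm above the worktop) inside a rim with a rounded lip 8 mm thick. The three holders stand in places that change; they differ by size only.
- holder_medium_seat (a point): Centre of the recess floor, where the medium weight's foot belongs, in the medium round wooden holder: a fixed turned wooden dish 62 mm across and 16 mm high, the felt-lined recess 46 mm wide and 8 mm deep (floor 8 mm above the worktop) inside a rim with a rounded lip 8 mm thick. The three holders stand in places that change; they differ by size only.
- holder_large_seat (a point): Centre of the recess floor, where the large weight's foot belongs, in the large round wooden holder: a fixed turned wooden dish 76 mm across and 16 mm high, the felt-lined recess 60 mm wide and 8 mm deep (floor 8 mm above the worktop) inside a rim with a rounded lip 8 mm thick. The three holders stand in places that change; they differ by size only.
- pack (a point): Centre of the glass pack: a glued block of glass slides, 26 mm wide (its x axis), 76 mm long (its y axis) and 10 mm thick (z up), about 50 g, pale and clear, loose. At the start it lies under the weights on a fixed black rubber mat (95 x 135 mm, 4 mm thick, lying on the worktop), with both ends showing beyond the large weight. Grip it across its 26 mm width; end for end it may lie either way.
- tray_seat (a point): Centre of the floor of the slide tray, 4 mm above the worktop: a fixed grey plastic plate 50 mm wide (x axis) and 100 mm long (y axis); lips 5 mm high leave a bay of 38 x 88 mm for the pack, with its length along the tray's length. The lips run along both short ends and round the corners; the middle 64 mm of each long side is open to let fingers in.
- loupe_centre (a point): Bystander: centre of a black ring-shaped eye loupe, 37 mm in diameter, 18 mm tall, lying loose amid the work. To be left alone.
- vial_centre (a point): Bystander: centre of a clear white-capped specimen vial, 21 mm in diameter, 54 mm tall, standing loose near the front of the work. To be left alone. (Two tall fixed microscopes flank the whole work: left beyond y = 0.33 m and right beyond y = -0.28 m, as far out as x = 0.6 m, the right one overhanging the front edge; keep arm and gripper between them.)

How it is judged (in metres and radians):
On the way, in this order (a step that is already met when the one before it is completed fails the run):
1. the small weight stands in its holder (horizontal distance between small and holder_small_seat below 0.008 m and z of small in the frame of holder_small_seat between 0.01 and 0.017 m and angle between small's own z axis and vertical below 0.12 rad), for 0.2 s.
2. the medium weight stands in its holder (horizontal distance between medium and holder_medium_seat below 0.008 m and z of medium in the frame of holder_medium_seat between 0.009 and 0.016 m and angle between medium's own z axis and vertical below 0.12 rad), for 0.2 s.
3. the large weight stands in its holder (horizontal distance between large and holder_large_seat below 0.008 m and z of large in the frame of holder_large_seat between 0.011 and 0.018 m and angle between large's own z axis and vertical below 0.12 rad), for 0.2 s.
4. the glass pack lies in the slide tray (x of pack in the frame of tray_seat between -0.008 and 0.008 m and y of pack in the frame of tray_seat between -0.008 and 0.008 m and z of pack in the frame of tray_seat between 0.002 and 0.008 m and angle between the y axis of pack and the y axis of tray_seat, either way round below 0.2 rad and angle between pack's own z axis and vertical below 0.08 rad), for 0.2 s.
At the end, for the whole second after the job is handed in: Each weight stands upright on the floor of the holder of its size, within 8 mm of its centre and 3 mm in height. The glass pack lies flat in the tray, within 8 mm of its centre and 0.2 rad of its length (either way round), down on the floor within 3 mm. All released and at rest (all of step 1 and all of step 2 and all of step 3 and all of step 4 and linear speed of each of weight_small, weight_medium, weight_large, glass_pack below 0.02 m/s); the robot touches nothing.
It fails at once if a weight or the glass pack was dropped (let fall freely by more than about 2 cm) ((linear speed of weight_small above 0.6 m/s and contact force between the fingers and weight_small below 0.05 N) or (linear speed of weight_medium above 0.6 m/s and contact force between the fingers and weight_medium below 0.05 N) or (linear speed of weight_large above 0.6 m/s and contact force between the fingers and weight_large below 0.05 N) or (linear speed of glass_pack above 0.6 m/s and contact force between the fingers and glass_pack below 0.05 N)).
It fails at once if a weight or the glass pack was tipped over (angle between any of small, medium, large, pack's own z axis and vertical above 0.6 rad).
It fails at once if the glass pack was dragged from its place while the large weight still lay on it (distance of pack from where it was at the start of the episode above 0.02 m and contact force between weight_large and glass_pack above 0.5 N).
It fails at once if a bystander (loupe or vial) was disturbed (distance of any of loupe_centre, vial_centre from where it was at the start of the episode above 0.025 m).
It also fails if it takes over 125 s, if anything falls off the work surface, if the arm or the gripper's body presses on something with over 40 N, if the wrist force passes 120 N, or if a joint passes its speed limit or range.

ROBOT

A 6-joint arm with a two-finger parallel gripper is mounted at the origin on a cart in front of the work surface, level with it; the furniture and walls round the work are solid. World frame = base frame: x ahead of the robot, y to its left, z up, the work surface at z = 0. Lengths are in mm, angles in rad, forces in N, time in s.
With the tool pointing down it reaches from about 275 to 1000 mm from the base axis. Payload 8.4 kg.
Tool frame: the origin (TCP) lies at the very end of the fingers, on their centre line; the grasp point (between the pads) lies 19 mm behind it; z points along the fingers, y is the direction in which the jaws open and shut (so a half turn about z gives the same grasp; the last joint's range is limited). The gripper opens to 85 mm and grips with 20 to 120 N. Pads are 22 mm wide; open, the fingers measure 114 mm over their backs; the gripper's body (76 mm by 85 mm) begins 54 mm behind the grasp point. The pads swing forward as they close: fully open they stand 13 mm farther back than shut.
Start: joints at [1.157, 0.353, 1.633, -0, 1.155, -0.002], TCP at [250.161, 572.754, 231.281] pointing down, gripper open.
Joint ranges: [-2.63, 2.63], [-0.92, 2.1], [0.06, 2.66], [-1.3, 4.44], [0, 2.69], [-3.02, 3.02]. Speed limits (rad/s): [2.22, 2.22, 2.79, 3.14, 3.14, 3.14].

INTERFACE

Orientations are given as [roll, pitch, yaw] about the fixed x, y, z axes, in that order (R = Rz(yaw) Ry(pitch) Rx(roll)).
In Python, from rig import r gives the robot as it stands.
- The arm moves only by the tool jog_arm, never from a script. Its argument "increments" is text: rows parted by semicolons, each of 7 numbers parted by spaces: the shift along the tool's x, y, z in cm, then the turn, a rotation vector about the tool's x, y, z in rad, then the opening, from -1 (shut) to 1 (fully open). A call has exactly 8 rows; each row shifts and turns the commanded pose from where the row before left it, along the tool's axes as they then stand; what a row does not reach is not made up. A row lasts 1/10 s, in which the tool goes at most 50 mm and 8.59 degrees, less where a joint would pass 70% of its speed; a pose out of reach is approached as far as the arm can. A call with a gripper value outside its range is refused whole. The fingers move at their own pace and stop on an object; "squeeze" is the grip in N (left out, the last holds). Time passes only in rows, so rows that do not move let the fingers close, or fill a call up. It gives the time, the measured TCP pose, the force and the opening at its end, in the units of the state.
- r.sense(): the state, without advancing time (a new reading comes with each control period).
- r.grab_frame(name): name is "scene" or "top" or "wrist"; returns the picture (400x640x3 uint8, red, green, blue); there is no depth.
- r.camera_info(name): a dict with "K" (3x3 intrinsics, pixels), "rvec" (rotation vector, rad) and "tvec" (3), from world to camera coordinates, as OpenCV has them. Camera axes: x right, y down, z forward; pixel columns grow to the right and rows downward; lengths in mm; the calibration is good to about 2 mm. A picture is of the moment at which its call begins: read the wrist's pose just before it. camera_info takes no time and is no camera call; for the wrist camera it gives the pose at the moment of the call.
- r.sign_off(): hands the job in, once; it reports no verdict.
The state is a dict: "clock": time; "qpos": joint angles; "qvel": joint speeds; "joint_efforts": joint torques, N m; "eef_pos": TCP position; "tcp_rot": TCP orientation; "contact_force": force on the tool from outside, world axes, zero at the start; "wrist_torque": the same for the moment, N m; "opening": opening from 0.0 (shut) to 1.0 (fully open).
Only numpy, scipy, OpenCV 4.12 (cv2) and the standard library are available. Lean on these libraries where they do the work, as an engineer would, in place of code of your own. Each camera call takes 0.05 s, during which the arm holds its last target.

## Working session

There is one attempt and no reset: what is moved stays moved. The work goes in short steps, Python scripts to look and compute and a tool call to move; the robot and the scene stay as the last step left them, time stands still between calls to the robot, and variables do not carry over. Pictures are saved under pics/ and viewed, and the job is handed in when it is done.

Besides the shell and the picture viewer there is one more tool, called after ">>>" as name(argument=value, ...), one argument or row to a line, values as JSON. jog_arm: Moves the arm, as the interface text tells. Its arguments: {"type":"object","properties":{"increments":{"type":"string"},"squeeze":{"type":"number"}},"required":["increments"]}

```bash
ls; mkdir -p pics; python3 - <<'E'
from rig import r
import cv2
print(r.sense())
for n in ["scene","top","wrist"]:
    print(n,r.camera_info(n))
    cv2.imwrite(f"pics/{n}0.png",r.grab_frame(n)[:,:,::-1])
E
```

```text
pics
{'clock': 0.0, 'qpos': array([ 1.15660163e+00,  3.53660691e-01,  1.63418299e+00, -2.77131486e-06,
        1.15518675e+00, -2.40744748e-03]), 'qvel': array([-0.00061118, -0.00045342,  0.00023854, -0.00203611, -0.00051278,
        0.00044167]), 'joint_efforts': array([ 1.60943488e-03, -6.05253053e+01, -3.42067838e+01,  1.21258527e-04,
        9.37673118e-03, -7.44152601e-06]), 'eef_pos': array([249.9580796 , 572.29295931, 230.53294478]), 'tcp_rot': array([-3.14015487e+00, -9.27598287e-07,  2.72980653e+00]), 'contact_force': array([ 0.18515852, -0.11051576,  0.38141891]), 'wrist_torque': array([ 0.02339314, -0.03277533,  0.04162579]), 'opening': 1.000803074668933}
scene {'K': array([[473.03061365,   0.        , 308.79241745],
       [  0.        , 473.03061365, 203.19860683],
       [  0.        ,   0.        ,   1.        ]]), 'rvec': array([ 1.94832722, -1.14299906,  0.57812535]), 'tvec': array([-253.81032948,  351.50841595,  655.07298996])}
top {'K': array([[380.47858   ,   0.        , 318.87501739],
       [  0.        , 380.47858   , 196.79576201],
       [  0.        ,   0.        ,   1.        ]]), 'rvec': array([ 2.1842308 , -2.1395691 ,  0.14886496]), 'tvec': array([ 15.62291871, 552.37609963, 851.42165517])}
wrist {'K': array([[289.67488666,   0.        , 324.70794191],
       [  0.        , 289.67488666, 202.35017411],
       [  0.        ,   0.        ,   1.        ]]), 'rvec': array([-2.3865426 , -1.56147187, -0.25903695]), 'tvec': array([-623.69083739,  -42.73355929,  380.12728583])}
```

View pics/scene0.png

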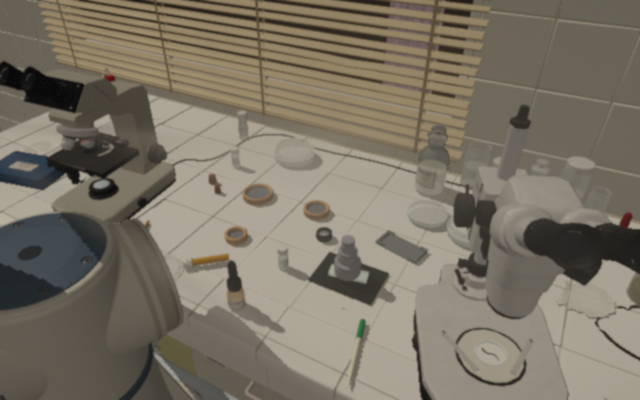

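View pics/top0.png

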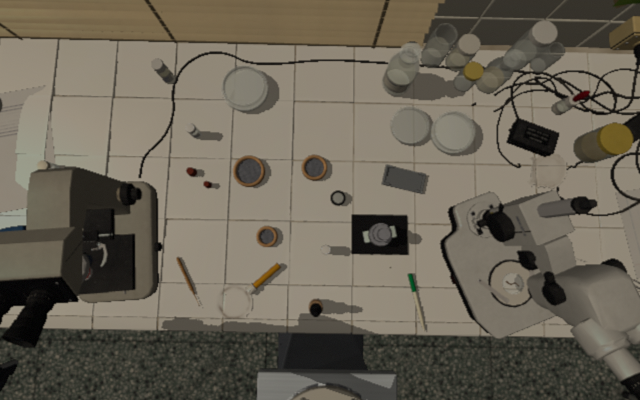

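View pics/wrist0.png

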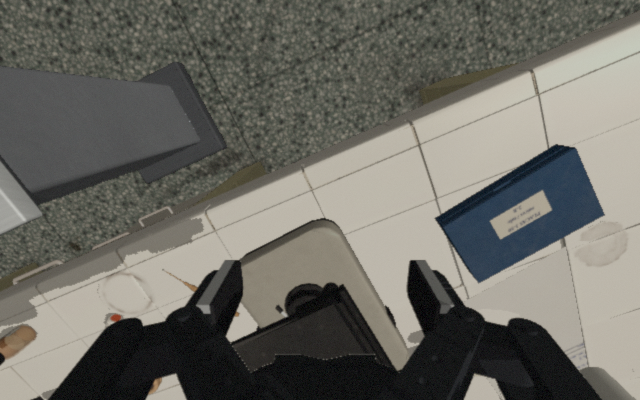

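The top view shows the three holders (~249,171 large; 315,168 medium; 267,237 small), the loupe (338,198), stack (380,234), tray (404,179) and vial (326,250). I'll enlarge it to measure them.

```bash
cat > h.py <<'E'
import numpy as np, cv2
from rig import r
def ray(n,uv,z,ci=None):
    ci=ci or r.camera_info(n); R=cv2.Rodrigues(ci["rvec"])[0]; t=ci["tvec"]
    d=R.T@np.linalg.inv(ci["K"])@np.array([uv[0],uv[1],1.]); c=-R.T@t
    return c+d*(z-c[2])/d[2]
def proj(n,p,ci=None):
    ci=ci or r.camera_info(n)
    return cv2.projectPoints(np.array(p,float).reshape(-1,1,3),ci["rvec"],ci["tvec"],ci["K"],None)[0].reshape(-1,2)
E
python3 - <<'E'
import cv2
a=cv2.imread("pics/top0.png")
cv2.imwrite("pics/topA.png",cv2.resize(a[140:265,220:360],None,fx=5,fy=4.8*5/4.8,interpolation=cv2.INTER_CUBIC)[:600])
cv2.imwrite("pics/topB.png",cv2.resize(a[150:265,320:440],None,fx=5,fy=5,interpolation=cv2.INTER_CUBIC))
b=cv2.imread("pics/scene0.png")
cv2.imwrite("pics/scA.png",cv2.resize(b[170:310,210:370],None,fx=4,fy=4,interpolation=cv2.INTER_CUBIC))
cv2.imwrite("pics/scB.png",cv2.resize(b[210:310,300:440],None,fx=5,fy=5,interpolation=cv2.INTER_CUBIC))
E
```

```text
(no output)
```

View pics/topA.png

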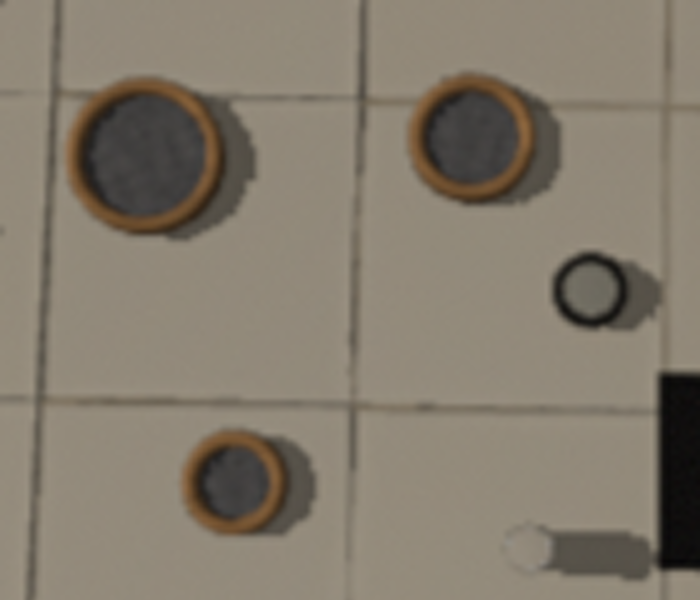

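View pics/topB.png

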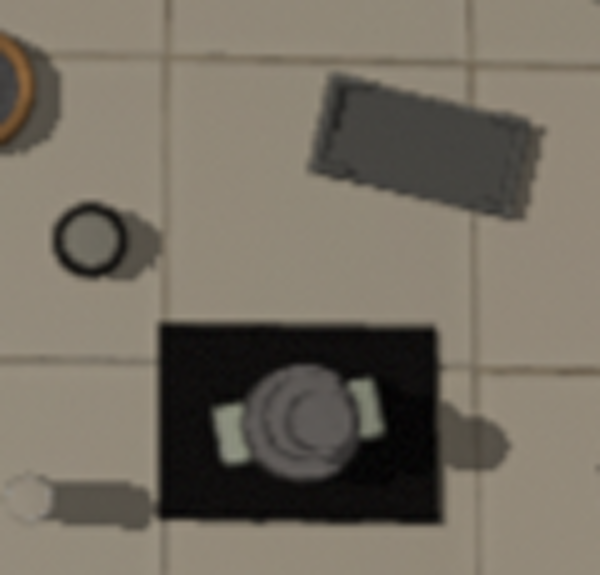

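View pics/scA.png

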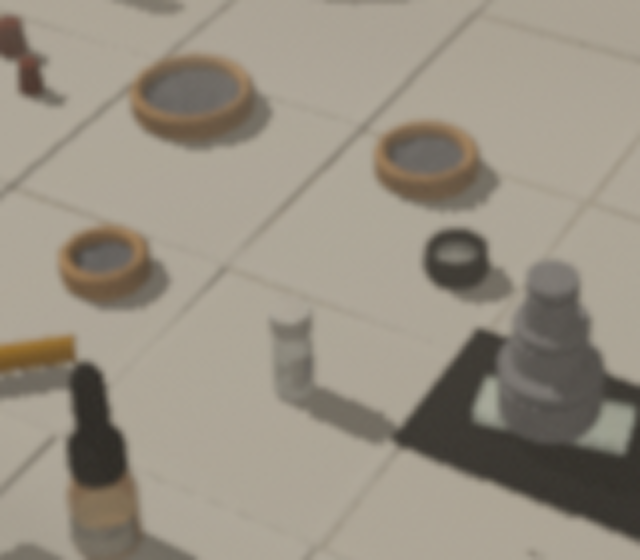

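View pics/scB.png

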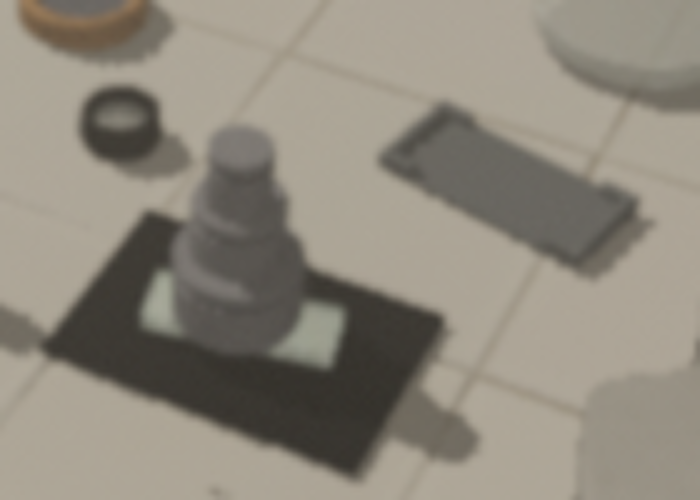

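```bash
python3 - <<'E'
from h import *
np.set_printoptions(precision=1,suppress=True)
A=lambda x,y:(220+(x+.5)/5-.5,140+(y+.5)/5-.5)
B=lambda x,y:(320+(x+.5)/5-.5,150+(y+.5)/5-.5)
S=lambda x,y:(210+(x+.5)/4-.5,170+(y+.5)/4-.5)
S2=lambda x,y:(300+(x+.5)/5-.5,210+(y+.5)/5-.5)
T="top"
for n,p,z in [("HL",A(144.5,155),14),("HM",A(472,137.5),14),("HS",A(235.5,482),14),("loupe",A(590.5,290),16),("vial",A(529,548),52),("large",B(301,422),40),("small",B(321,420),98)]:
    print(n,ray(T,p,z))
tc=[ray(T,B(*p),7) for p in [(332,73),(545,128),(523,220),(308,172)]]
print("tray",np.array(tc),np.mean(tc,0))
pc=[ray(T,B(*p),14) for p in [(213,407),(222,466),(384,436),(371,377)]]
print("pack",np.array(pc),np.mean(pc,0))
mt=[ray(T,B(*p),4) for p in [(158,324),(437,326),(443,523),(157,519)]]; print("mat",np.mean(mt,0))
# scene
s="scene"
for n,p,z in [("HL",S(192,92),14),("HM",S(427,155),14),("HS",S(105,257),14),("loupe",S(457,246),18),("vialfoot",S(296,392),0),("smalltop",S2(242,150),98)]:
    print("sc",n,ray(s,p,z))
pc=[ray(s,S2(*p),14) for p in [(158,272),(140,325),(331,365),(346,308)]]; print("pack",np.array(pc),np.mean(pc,0))
tc=[ray(s,S2(*p),9) for p in [(445,102),(637,200),(575,262),(379,155)]]; print("tray",np.array(tc),np.mean(tc,0))
R=cv2.Rodrigues(r.camera_info(T)["rvec"])[0];print("cam",-R.T@r.camera_info(T)["tvec"])
E
```

```text
HL [614.2 196.8  14. ]
HM [626.3  40.   14. ]
HS [459.1 147.5  14. ]
loupe [553.3 -18.   16. ]
vial [431.5  10.2  52. ]
large [ 468.4 -114.2   40. ]
small [ 467.6 -112.8   98. ]
tray [[ 638.9 -135.     7. ]
 [ 614.  -238.7    7. ]
 [ 568.7 -227.3    7. ]
 [ 589.8 -123.3    7. ]] [ 602.8 -181.1    7. ]
pack [[ 475.4  -77.    14. ]
 [ 447.8  -81.4   14. ]
 [ 463.4 -157.9   14. ]
 [ 491.1 -151.9   14. ]] [ 469.4 -117.1   14. ]
mat [ 469.3 -119.4    4. ]
sc HL [607.1 193.1  14. ]
sc HM [619.8  37.   14. ]
sc HS [453.8 145.1  14. ]
sc loupe [550.1 -19.4  18. ]
sc vialfoot [426.9   7.4   0. ]
sc smalltop [ 462.7 -115.    98. ]
pack [[ 469.8  -78.6   14. ]
 [ 439.7  -86.1   14. ]
 [ 456.  -159.9   14. ]
 [ 487.4 -152.5   14. ]] [ 463.2 -119.3   14. ]
tray [[ 632.4 -137.1    9. ]
 [ 610.5 -231.2    9. ]
 [ 561.7 -221.1    9. ]
 [ 585.1 -125.7    9. ]] [ 597.4 -178.8    9. ]
cam [440.8  36.4 913.6]
```

```bash
python3 - <<'E'
from h import *
for p in [(250,572,230),(250,572,303),(250,572,400),(250,572,500)]: print(proj("top",[p]),proj("scene",[p]))
a=cv2.imread("pics/top0.png"); cv2.imwrite("pics/tL.png",cv2.resize(a[150:400,0:200],None,fx=2.4,fy=2.4))
a=cv2.imread("pics/scene0.png"); cv2.imwrite("pics/sL.png",cv2.resize(a[40:230,0:200],None,fx=3,fy=3))
E
```

```text
[[ -2.74093111 351.32319301]] [[-13.77723651 139.18380476]]
[[-42.53279086 364.71136105]] [[-29.59852008 104.37037283]]
[[-113.98701405  388.75248791]] [[-53.15613495  52.53378081]]
[[-225.46451943  426.25964603]] [[-81.09476725  -8.94287934]]
```

View pics/tL.png

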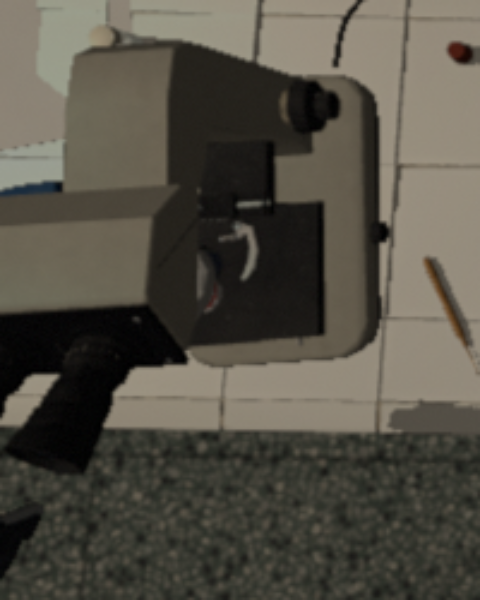

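View pics/sL.png

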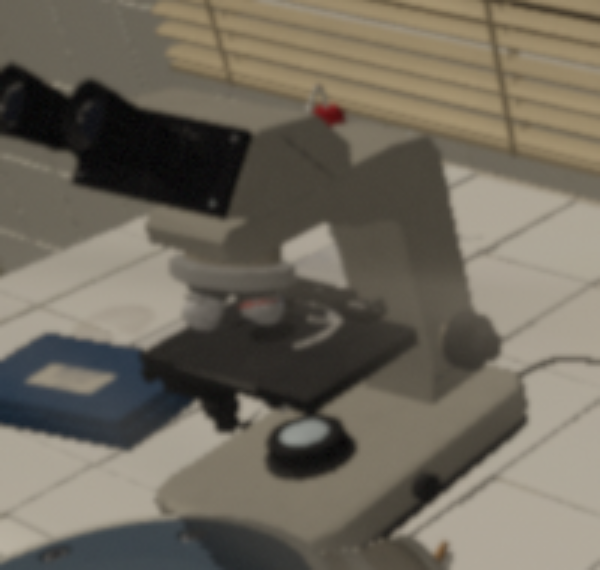

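```bash
python3 - <<'E'
from h import *
def tri(a,b):
    P=[]
    for n in("top","scene"):
        c=r.camera_info(n); P.append(c["K"]@np.c_[cv2.Rodrigues(c["rvec"])[0],c["tvec"]])
    X=cv2.triangulatePoints(P[0],P[1],np.array(a,float),np.array(b,float)); X=(X[:3]/X[3]).ravel(); 
    print(X.round(), proj("top",[X]),proj("scene",[X]))
T=lambda x,y:(x/2.4,150+y/2.4); S=lambda x,y:(x/3,40+y/3)
tri(T(48,455),S(88,108)) # right eyepiece tip
tri(T(150,300),S(245,130)) # box right upper corner
tri(T(185,360),S(222,215)) # box lower corner
tri(T(102,35),S(330,110))
E
```

```text
[302. 439. 364.] [[ 19.30401563 340.2467739 ]] [[29.83119087 76.18362458]]
[385. 417. 326.] [[ 60.06859826 277.12310738]] [[83.33936899 83.75967469]]
[346. 413. 285.] [[ 77.12165357 299.96631605]] [[ 73.97164311 111.65892389]]
[551. 528. 261.] [[ 30.08999064 174.55330234]] [[117.65958606  77.84832521]]
```

>>> jog_arm(
  increments="3.67 -1.6 0 0 0 0 1;3.67 -1.6 0 0 0 0 1;-1.6 -3.67 0 0 0 0 1;-1.6 -3.67 0 0 0 0 1;-1.6 -3.67 0 0 0 0 1;-1.6 -3.67 0 0 0 0 1;-1.6 -3.67 0 0 0 0 1;-1.6 -3.67 0 0 0 0 1",
  squeeze=60,
)

```text
clock: 0.95
eef_pos: [169.6, 330.9, 231.0]
tcp_rot: [-3.141, 0.0, 2.73]
contact_force: [-0.2, 0.0, 0.4]
opening: 0.998
```

```bash
cat >> h.py <<'E'
def plan(start,wps):
    """start x,y,z,yaw ; wps list (x,y,z,yaw,n) -> rows"""
    p=np.array(start,float); out=[]
    for w in wps:
        q=np.array(w[:4],float); n=w[4]
        for i in range(n):
            d=(q-p)/(n-i); c,s=np.cos(p[3]),np.sin(p[3])
            row=[(c*d[0]+s*d[1])/10,(s*d[0]-c*d[1])/10,-d[2]/10,0,0,-d[3]]
            row=[round(v,2) for v in row[:3]]+[0,0,round(row[5],3)]
            out.append(row)
            p=p+[10*(c*row[0]+s*row[1]),10*(s*row[0]-c*row[1]),-10*row[2],-row[5]]
    print(";".join(" ".join(f"{v:g}" for v in r_) for r_ in out)); print("end",p.round(3))
E
python3 - <<'E'
from h import *
from scipy.spatial.transform import Rotation as Ro
s=r.sense(); R=Ro.from_euler("xyz",s["tcp_rot"]).as_matrix()
c=r.camera_info("wrist"); Rc=cv2.Rodrigues(c["rvec"])[0]; C=-Rc.T@c["tvec"]
print("cam in tool",R.T@(C-s["eef_pos"]), "optical axis in tool",R.T@Rc.T@[0,0,1],"imgx",R.T@Rc.T@[1,0,0])
plan((169.6,330.9,231,2.73),[(250,200,231,2.32,3),(340,20,231,1.571,5)])
E
```

```text
cam in tool [  82.93531868   -0.35589037 -141.67520274] optical axis in tool [-3.25367830e-01 -5.12961134e-04  9.45587390e-01] imgx [-5.18567578e-04  9.99999799e-01  3.64044431e-04]
-4.2 -2.93 -0 0 0 0.137;-4.56 -2.32 -0 0 0 0.137;-4.84 -1.68 -0 0 0 0.136;-3.86 -1.13 -0 0 0 0.15;-3.99 -0.55 -0 0 0 0.15;-4.03 0.06 -0 0 0 0.15;-3.97 0.66 -0 0 0 0.15;-3.82 1.24 -0 0 0 0.149
end [339.973  20.046 231.      1.571]
```

>>> jog_arm(
  increments="-4.2 -2.93 0 0 0 0.137 1;-4.56 -2.32 0 0 0 0.137 1;-4.84 -1.68 0 0 0 0.136 1;-3.86 -1.13 0 0 0 0.15 1;-3.99 -0.55 0 0 0 0.15 1;-4.03 0.06 0 0 0 0.15 1;-3.97 0.66 0 0 0 0.15 1;-3.82 1.24 0 0 0 0.149 1",
)

```text
clock: 1.75
eef_pos: [338.7, 23.1, 231.5]
tcp_rot: [3.141, -0.0, 1.564]
contact_force: [0.5, 0.7, -0.0]
opening: 0.998
```

>>> jog_arm(
  increments="-2.3 2.1 0 0 0 0 1;-2.3 2.1 0 0 0 0 1;-2.3 2.1 0 0 0 0 1;-2.3 2.1 0 0 0 0 1;-2.3 2.1 0 0 0 0 1;-2.3 2.1 0 0 0 0 1;0 0 0 0 0 0 1;0 0 0 0 0 0 1",
)

```text
clock: 2.55
eef_pos: [464.0, -113.4, 230.8]
tcp_rot: [-3.14, -0.0, 1.57]
contact_force: [-0.3, -0.4, -0.5]
opening: 0.999
```

```bash
python3 - <<'E'
from h import *
s=r.sense(); print(s["eef_pos"],s["tcp_rot"]); c=r.camera_info("wrist")
import pickle; pickle.dump((s,c),open("w1.pkl","wb"))
a=r.grab_frame("wrist")[:,:,::-1]; cv2.imwrite("pics/w1.png",a)
t=r.grab_frame("top")[:,:,::-1]; cv2.imwrite("pics/t1.png",t)
E
```

```text
[ 463.97428525 -113.3718831   230.7966092 ] [-3.14028471e+00 -4.95416433e-04  1.56964620e+00]
```

View pics/w1.png

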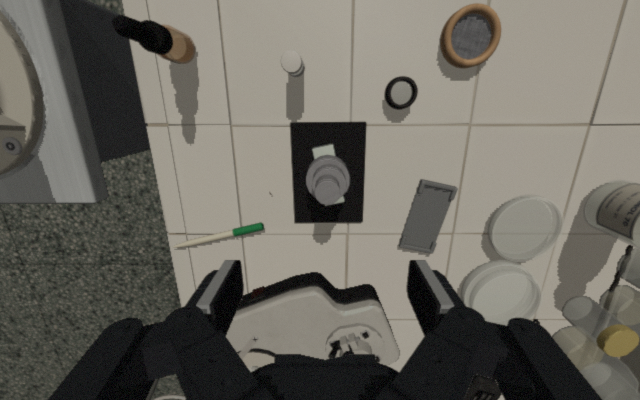

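View pics/t1.png

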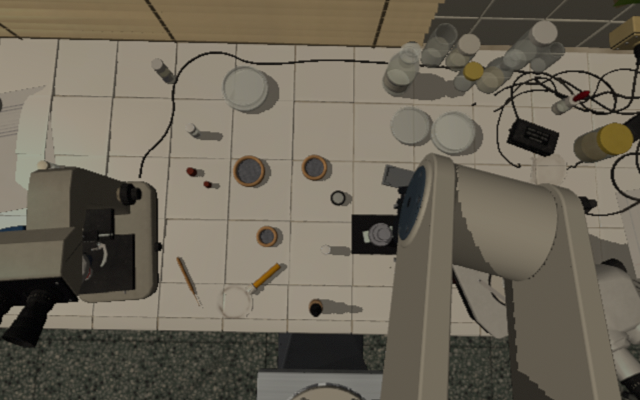

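```bash
python3 - <<'E'
import cv2
a=cv2.imread("pics/w1.png")
cv2.imwrite("pics/w1a.png",cv2.resize(a[112:262,270:470],None,fx=4,fy=4,interpolation=cv2.INTER_CUBIC))
E
```

```text
(no output)
```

View pics/w1a.png

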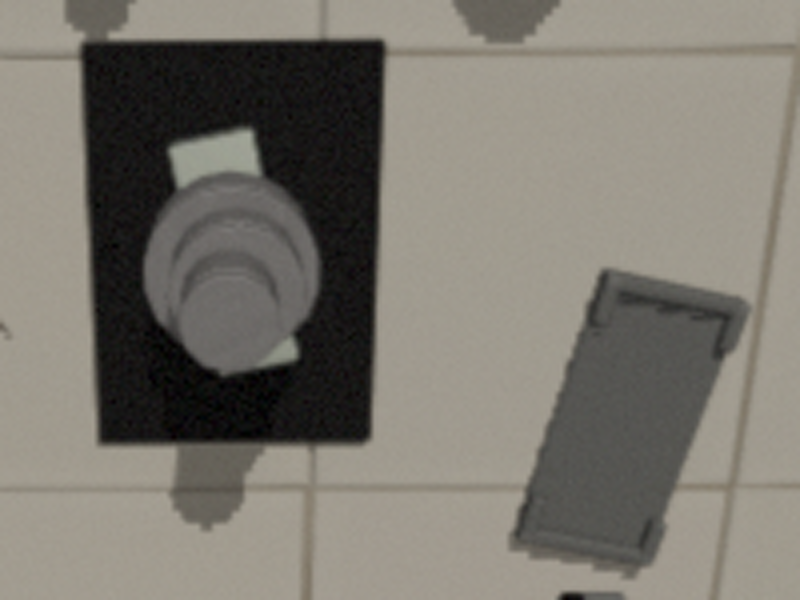

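```bash
python3 - <<'E'
from h import *
import pickle
np.set_printoptions(precision=1,suppress=True)
s,c=pickle.load(open("w1.pkl","rb"))
B=lambda x,y:(270+(x+.5)/4-.5,112+(y+.5)/4-.5)
for n,p,z in [("small",(229,323),98),("large",(232,260),44)]: print(n,ray("",B(*p),z,c))
t=np.array([ray("",B(*p),9,c) for p in [(603,268),(748,304),(653,560),(513,540)]]); print(t,t.mean(0))
m=np.array([ray("",B(*p),4,c) for p in [(83,41),(384,41),(370,442),(99,443)]]); print(m,m.mean(0))
p=np.array([ray("",B(*p),14,c) for p in [(168,148),(252,128),(299,358)]]); print(p,(p[0]+p[2])/2)
E
```

```text
small [ 466.6 -114.3   98. ]
large [ 467.8 -111.6   44. ]
[[ 587.8 -123.1    9. ]
 [ 636.3 -135.2    9. ]
 [ 616.5 -228.9    9. ]
 [ 566.6 -221.     9. ]] [ 601.8 -177.     9. ]
[[ 422.3  -52.5    4. ]
 [ 514.7  -52.6    4. ]
 [ 515.8 -185.9    4. ]
 [ 422.4 -186.2    4. ]] [ 468.8 -119.3    4. ]
[[ 448.3  -83.7   14. ]
 [ 474.1  -77.6   14. ]
 [ 490.  -151.9   14. ]] [ 469.2 -117.8   14. ]
```

>>> jog_arm(
  increments="-0.05 0.3 2 0 0 0 1;0 0 3 0 0 0 1;0 0 3 0 0 0 1;0 0 3 0 0 0 1;0 0 2.5 0 0 0 1;0 0 1.4 0 0 0 1;0 0 0 0 0 0 1;0 0 0 0 0 0 1",
)

```text
clock: 3.45
eef_pos: [467.1, -113.2, 82.7]
tcp_rot: [-3.141, -0.0, 1.571]
contact_force: [-0.2, 0.0, 1.0]
opening: 1.002
```

```bash
python3 - <<'E'
from h import *
a=r.grab_frame("scene")[:,:,::-1]; cv2.imwrite("pics/s2.png",cv2.resize(a[150:310,250:450],None,fx=4,fy=3.75))
a=r.grab_frame("wrist")[:,:,::-1]; cv2.imwrite("pics/w2.png",a)
E
```

```text
(no output)
```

View pics/s2.png

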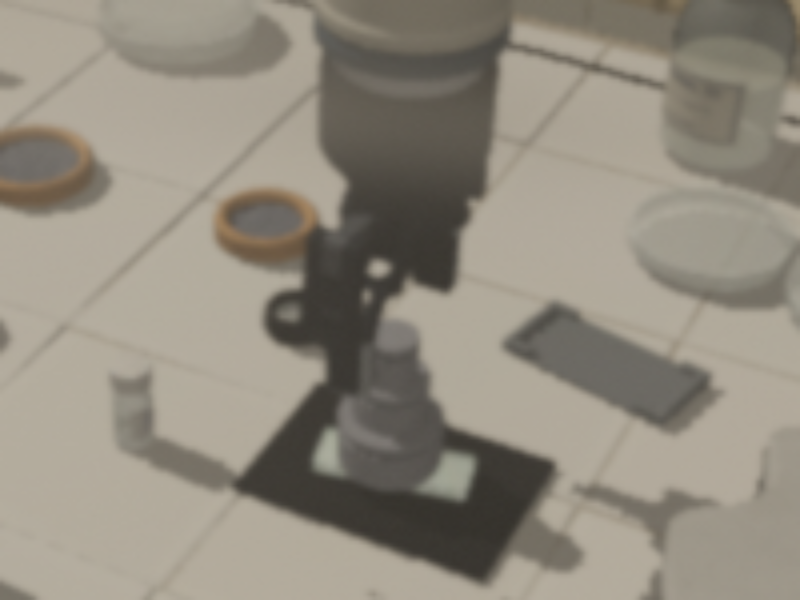

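View pics/w2.png

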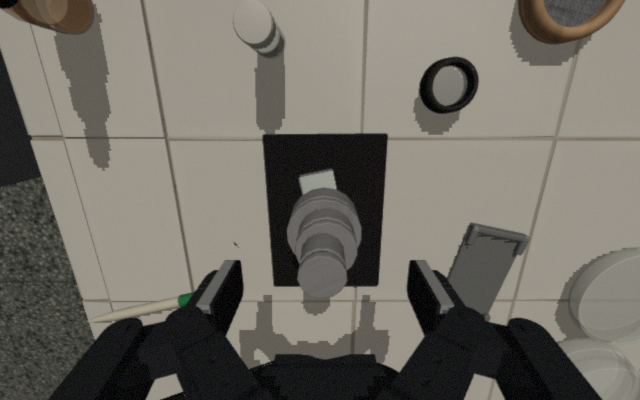

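>>> jog_arm(
  increments="0 0 0 0 0 0 0;0 0 0 0 0 0 -0.2;0 0 0 0 0 0 -1;0 0 0 0 0 0 -1;0 0 0 0 0 0 -1;0 0 0 0 0 0 -1;0 0 0 0 0 0 -1;0 0 0 0 0 0 -1",
  squeeze=30,
)

```text
clock: 4.35
eef_pos: [467.3, -113.8, 82.6]
tcp_rot: [-3.142, 0.0, 1.571]
contact_force: [-2.0, -0.6, 5.2]
opening: 0.288
```

>>> jog_arm(
  increments="0 0 -0.3 0 0 0 -1;0 0 -0.5 0 0 0 -1;0 0 -1 0 0 0 -1;0 0 -2 0 0 0 -1;0 0 -2 0 0 0 -1;0 0 -1.5 0 0 0 -1;0 0 0 0 0 0 -1;0 0 0 0 0 0 -1",
)

```text
clock: 5.15
eef_pos: [467.5, -113.8, 155.6]
tcp_rot: [3.141, 0.0, 1.571]
contact_force: [0.2, 0.7, -1.4]
opening: 0.289
```

```bash
python3 - <<'E'
from h import *
print(r.sense()["eef_pos"],r.sense()["opening"])
a=r.grab_frame("scene")[:,:,::-1]; cv2.imwrite("pics/s3.png",cv2.resize(a[150:310,250:450],None,fx=4,fy=3.75))
a=r.grab_frame("wrist")[:,:,::-1]; cv2.imwrite("pics/w3.png",a)
E
```

```text
[ 467.45027363 -113.75312732  155.57198691] 0.2889025345933595
```

View pics/s3.png

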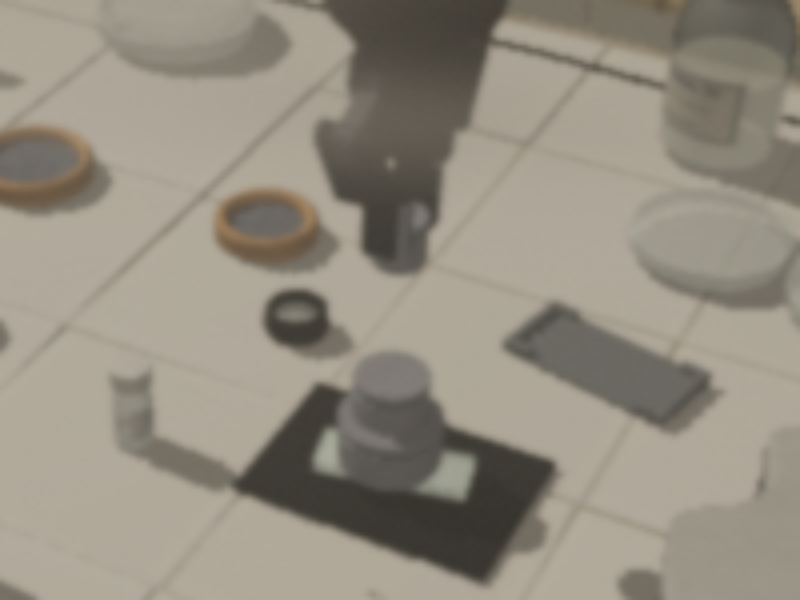

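View pics/w3.png

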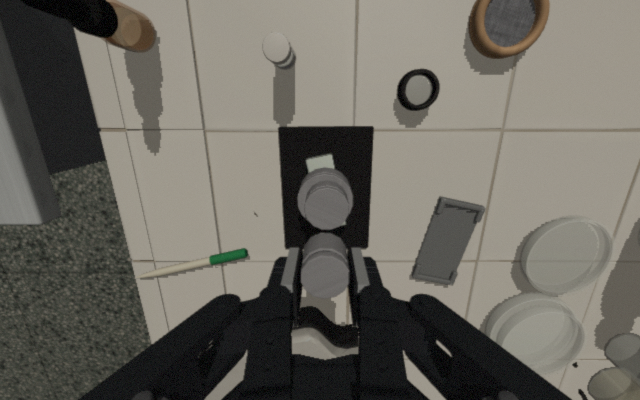

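>>> jog_arm(
  increments="1.5 -0.1 0 0 0 0 -1;3 -0.1 0 0 0 0 -1;3 -0.1 0 0 0 0 -1;3 -0.1 0 0 0 0 -1;3 -0.1 0 0 0 0 -1;3 -0.1 0 0 0 0 -1;2.5 -0.1 0 0 0 0 -1;1 -0.1 0 0 0 0 -1",
)

```text
clock: 6.05
eef_pos: [458.7, 87.9, 154.5]
tcp_rot: [-3.14, -0.0, 1.572]
contact_force: [-0.0, -0.6, -0.7]
opening: 0.285
```

```bash
cat >> h.py <<'E'
import pickle
def wsnap(k,crop=None,f=1):
    s=r.sense(); c=r.camera_info("wrist"); pickle.dump((s,c),open(f"w{k}.pkl","wb"))
    print(s["eef_pos"].round(1),s["tcp_rot"].round(3),s["opening"].round(3))
    a=np.ascontiguousarray(r.grab_frame("wrist")[:,:,::-1]); cv2.imwrite(f"pics/w{k}.png",a)
    if crop:
        u,v,w,h=crop; cv2.imwrite(f"pics/w{k}c.png",cv2.resize(a[v:v+h,u:u+w],None,fx=f,fy=f,interpolation=cv2.INTER_CUBIC))
E
python3 - <<'E'
from h import *
wsnap(4)
E
```

```text
Traceback (most recent call last):
  File "h.py", line 25, in wsnap
    print(s["eef_pos"].round(1),s["tcp_rot"].round(3),s["opening"].round(3))
                                                      ^^^^^^^^^^^^^^^^^^
AttributeError: 'float' object has no attribute 'round'
```

```bash
sed -i 's/,s\["opening"\].round(3)/,round(float(s["opening"]),3)/' h.py
python3 - <<'E'
from h import *
wsnap(4,(220,60,200,150),4)
E
```

```text
[458.7  87.9 154.5] [-3.14  -0.     1.572] 0.285
```

View pics/w4.png

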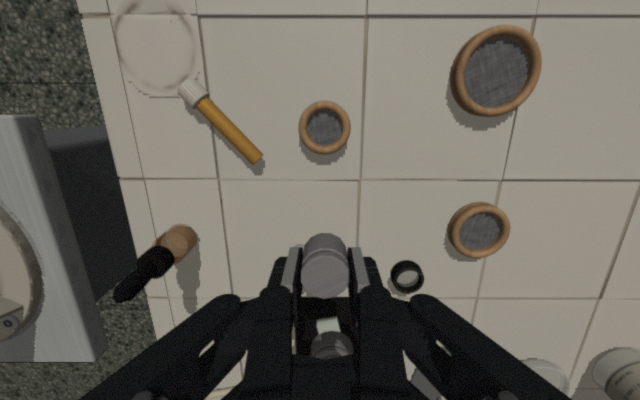

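View pics/w4c.png

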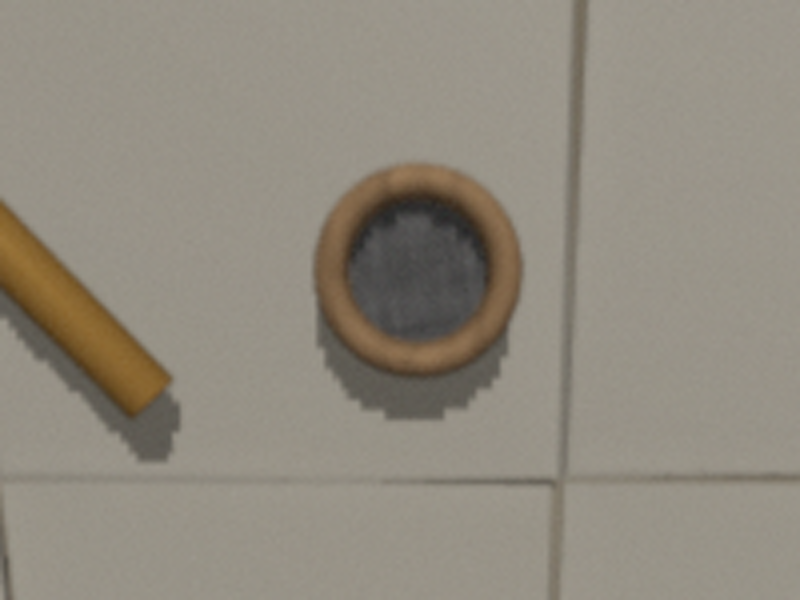

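```bash
python3 - <<'E'
from h import *
s,c=pickle.load(open("w4.pkl","rb"))
for p in [(220+419/4-.4,60+269.5/4-.4),(479,230),(496,71)]: print([ray("",p,z,c).round(1) for z in (16,10)])
# held weight foot centre predicted pixel
print(proj("",[[459,88,142],[459,88,170]],c))
E
```

```text
[array([458.8, 149.4,  16. ]), array([458.7, 149. ,  10. ])]
[array([622.2,  44. ,  16. ]), array([625.7,  41.2,  10. ])]
[array([610.4, 197.6,  16. ]), array([613.7, 198.2,  10. ])]
[[324.13746561 249.91509353]
 [323.95376509 276.57482565]]
```

>>> jog_arm(
  increments="2 0.03 0 0 0 0 -1;2.5 0 0 0 0 0 -1;1.45 0 1 0 0 0 -1;0 0 2.5 0 0 0 -1;0 0 3 0 0 0 -1;0 0 3 0 0 0 -1;0 0 2.3 0 0 0 -1;0 0 0 0 0 0 -1",
)

```text
clock: 6.9
eef_pos: [457.0, 144.3, 34.0]
tcp_rot: [-3.135, 0.002, 1.571]
contact_force: [-0.1, -0.6, -1.5]
opening: 0.292
```

```bash
python3 - <<'E'
from h import *
wsnap(5,(220,180,200,150),4)
a=r.grab_frame("scene")[:,:,::-1]; cv2.imwrite("pics/s5.png",cv2.resize(a[180:280,180:300],None,fx=6,fy=6,interpolation=cv2.INTER_CUBIC))
E
```

```text
[457.  144.3  34. ] [-3.135e+00  2.000e-03  1.571e+00] 0.292
```

View pics/w5c.png

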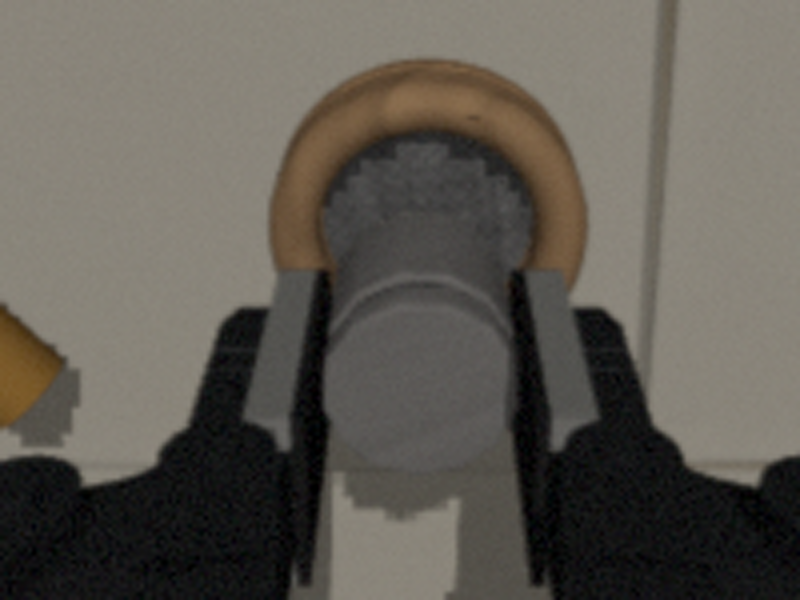

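View pics/s5.png

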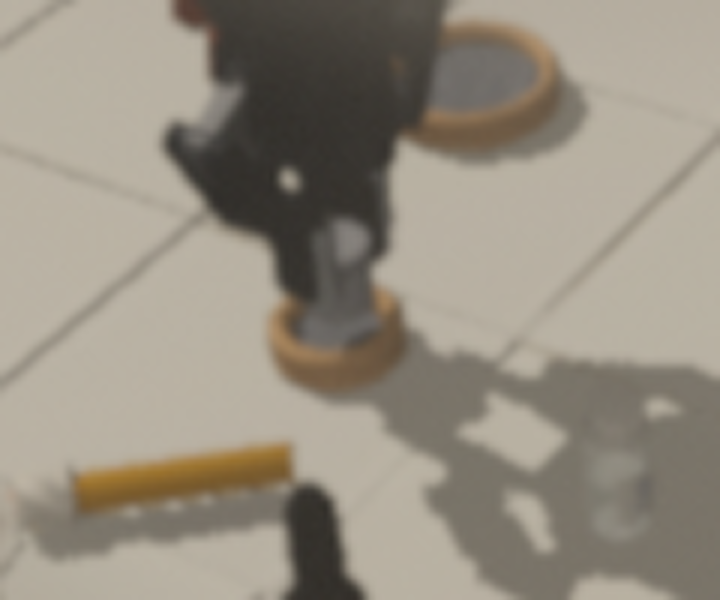

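>>> jog_arm(
  increments="0 0 0 0 0 0 -1;0 0 0 0 0 0 -1;0 0 0 0 0 0 -1;0 0 0 0 0 0 -1;0 0 0 0 0 0 -1;0 0 0 0 0 0 -1;0 0 0 0 0 0 -1;0 0 0 0 0 0 -1",
)

```text
clock: 7.8
eef_pos: [459.6, 145.8, 37.3]
tcp_rot: [-3.142, 0.0, 1.571]
contact_force: [0.3, 0.5, -1.4]
opening: 0.291
```

>>> jog_arm(
  increments="0.1 -0.1 0 0 0 0 -1;0.1 0 0 0 0 0 -1;0 0 0.5 0 0 0 -1;0 0 0.4 0 0 0 -1;0 0 0.3 0 0 0 -1;0 0 0.2 0 0 0 -1;0 0 0 0 0 0 -1;0 0 0 0 0 0 -1",
)

```text
clock: 8.6
eef_pos: [458.6, 147.7, 23.2]
tcp_rot: [-3.141, 0.0, 1.571]
contact_force: [-0.0, 0.4, -1.1]
opening: 0.291
```

```bash
python3 - <<'E'
from h import *
wsnap(6,(220,180,200,150),4)
E
```

```text
[458.6 147.7  23.2] [-3.141  0.     1.571] 0.291
```

View pics/w6c.png

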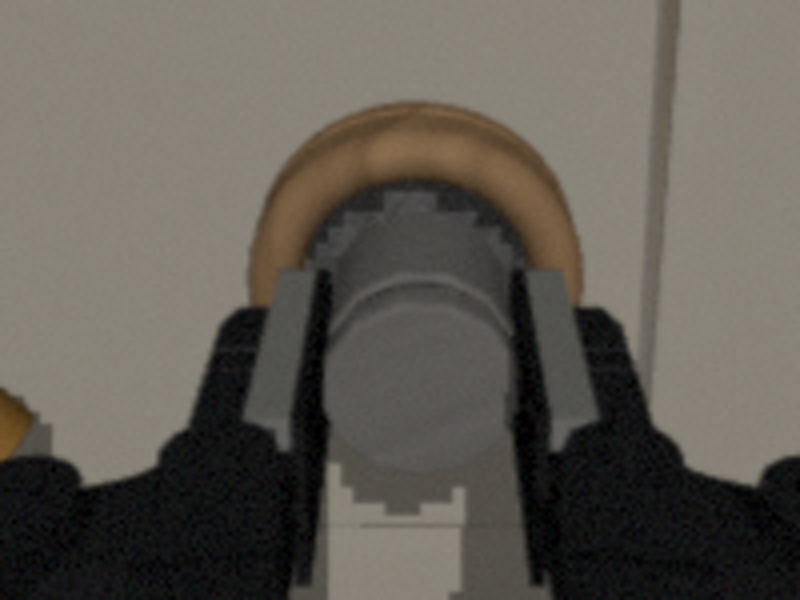

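>>> jog_arm(
  increments="0 0 0.1 0 0 0 -1;0 0 0.1 0 0 0 -1;0 0 0.05 0 0 0 -1;0 0 0 0 0 0 -1;0 0 0 0 0 0 -1;0 0 0 0 0 0 -0.3;0 0 0 0 0 0 -0.2;0 0 0 0 0 0 0",
)

```text
clock: 9.45
eef_pos: [458.7, 147.8, 20.9]
tcp_rot: [3.141, -0.0, 1.571]
contact_force: [1.2, -0.5, 1.0]
opening: 0.505
```

```bash
python3 - <<'E'
from h import *
wsnap(7,(220,180,200,150),4)
E
```

```text
[458.7 147.8  20.9] [ 3.141 -0.     1.571] 0.505
```

View pics/w7c.png

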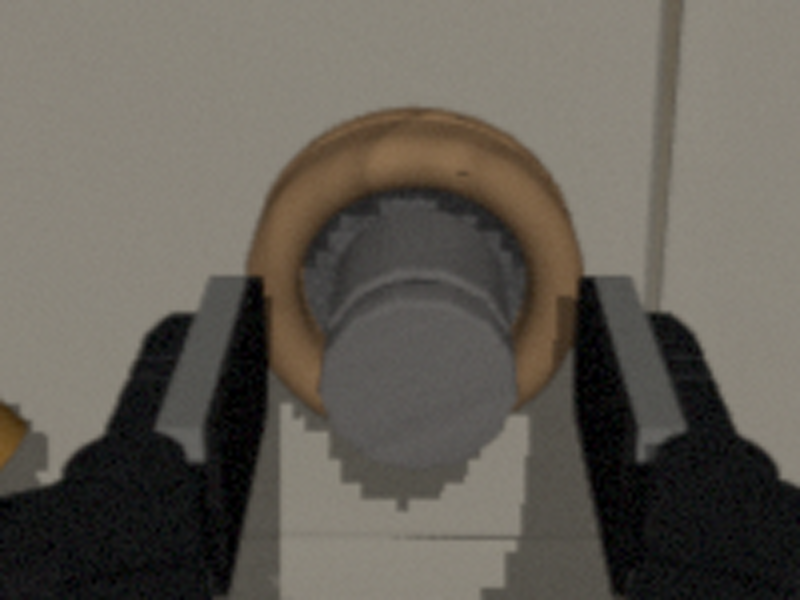

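>>> jog_arm(
  increments="0 0 -0.5 0 0 0 0;0 0 -1.5 0 0 0 0;0 0 -3 0 0 0 0;0 0 -3.5 0 0 0 0.5;0 0 -3 0 0 0 1;-2 0.1 -1.5 0 0 0 1;-4 0.1 0 0 0 0 1;-4 0.1 0 0 0 0 1",
)

```text
clock: 10.3
eef_pos: [462.1, 47.1, 152.0]
tcp_rot: [3.139, -0.0, 1.573]
contact_force: [0.2, 0.2, 0.9]
opening: 0.998
```

>>> jog_arm(
  increments="-4 0.1 0 0 0 0 1;-4 0.1 0 0 0 0 1;-4 0.1 0 0 0 0 1;-3 0.1 0 0 0 0 1;-1.2 0.15 0 0 0 0 1;0 0 0 0 0 0 1;0 0 0 0 0 0 1;0 0 0 0 0 0 1",
)

```text
clock: 11.1
eef_pos: [467.0, -113.0, 150.8]
tcp_rot: [-3.141, -0.0, 1.572]
contact_force: [-0.2, 0.8, -0.1]
opening: 1.0
```

```bash
python3 - <<'E'
from h import *
wsnap(8,(230,120,200,150),4)
a=r.grab_frame("top")[:,:,::-1]; cv2.imwrite("pics/t8.png",cv2.resize(a[140:265,220:400],None,fx=4,fy=4,interpolation=cv2.INTER_CUBIC))
E
```

```text
[ 467.  -113.   150.8] [-3.141 -0.     1.572] 1.0
```

View pics/w8c.png

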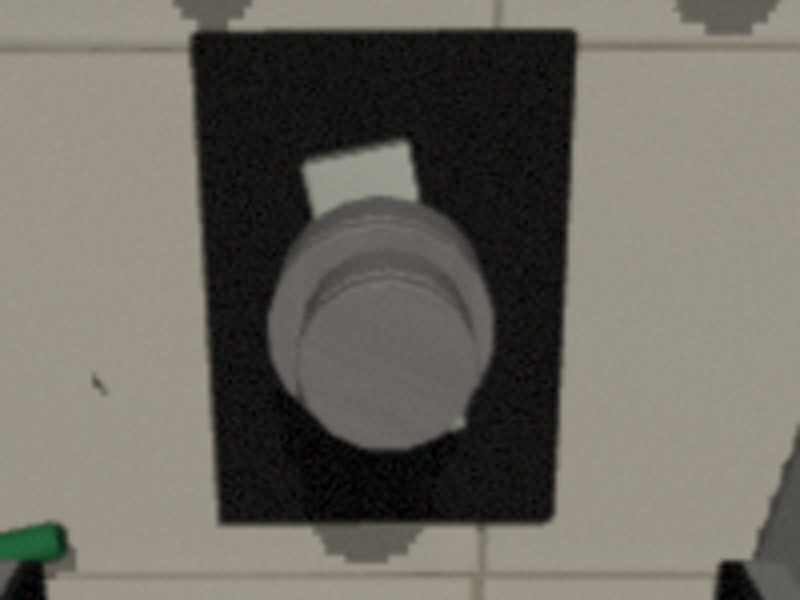

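View pics/t8.png

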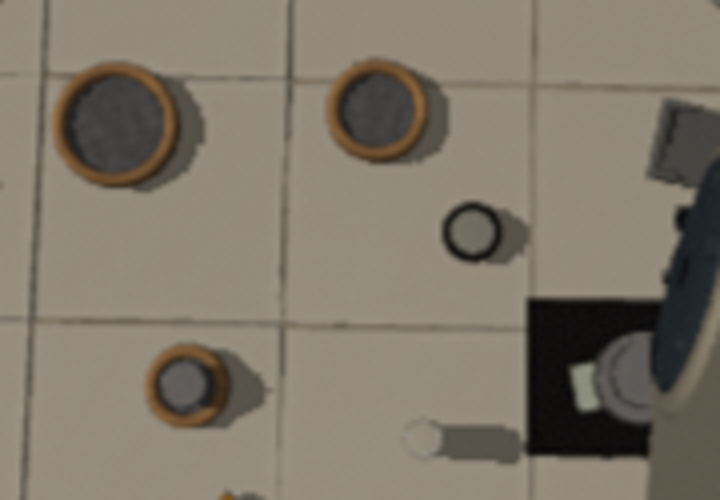

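```bash
python3 - <<'E'
from h import *
s,c=pickle.load(open("w8.pkl","rb"))
B=lambda x,y:(230+(x+.5)/4-.5,120+(y+.5)/4-.5)
print(ray("",B(389,360),70,c),ray("",B(381,309),44,c))
E
```

```text
[ 469.40436076 -112.74881446   70.        ] [ 467.76999051 -110.17420384   44.        ]
```

>>> jog_arm(
  increments="0 0.12 1.5 0 0 0 1;0 0 3 0 0 0 1;0 0 2.5 0 0 0 1;0 0 1.7 0 0 0 1;0 0 0.8 0 0 0 1;0 0 0.1 0 0 0 1;0 0 0 0 0 0 0.5;0 0 0 0 0 0 0.2",
)

```text
clock: 12.0
eef_pos: [469.1, -114.3, 55.7]
tcp_rot: [3.14, 0.0, 1.571]
contact_force: [0.2, -1.0, 0.1]
opening: 0.689
```

>>> jog_arm(
  increments="0 0 0 0 0 0 0;0 0 0 0 0 0 -0.1;0 0 0 0 0 0 -1;0 0 0 0 0 0 -1;0 0 0 0 0 0 -1;0 0 0 0 0 0 -1;0 0 0 0 0 0 -1;0 0 0 0 0 0 -1",
  squeeze=40,
)

```text
clock: 12.8
eef_pos: [468.6, -114.3, 55.6]
tcp_rot: [3.141, 0.0, 1.571]
contact_force: [-1.3, 0.2, 9.4]
opening: 0.427
```

>>> jog_arm(
  increments="0 0 -0.2 0 0 0 -1;0 0 -0.5 0 0 0 -1;0 0 -1 0 0 0 -1;0 0 -2 0 0 0 -1;0 0 -2.5 0 0 0 -1;0 0 -2.5 0 0 0 -1;0 0 -1 0 0 0 -1;0 0 0 0 0 0 -1",
)

```text
clock: 13.6
eef_pos: [469.3, -114.5, 153.3]
tcp_rot: [3.138, 0.001, 1.571]
contact_force: [1.0, 0.3, -2.3]
opening: 0.425
```

```bash
python3 - <<'E'
from h import *
wsnap(9)
a=r.grab_frame("scene")[:,:,::-1]; cv2.imwrite("pics/s9.png",cv2.resize(a[150:310,250:450],None,fx=4,fy=3.75))
plan((468.6,-114.3,153,1.571),[(500,-80,153,1.571,2),(626,-20,153,1.571,6)])
E
```

```text
[ 469.3 -114.5  153.3] [3.138e+00 1.000e-03 1.571e+00] 0.425
1.71 1.57 -0 0 0 -0;1.72 1.57 -0 0 0 -0;1 2.1 -0 0 0 -0;1 2.1 -0 0 0 -0;1 2.1 -0 0 0 -0;1 2.1 -0 0 0 -0;1 2.1 -0 0 0 -0;1 2.1 -0 0 0 -0
end [625.981 -19.968 153.      1.571]
```

View pics/s9.png

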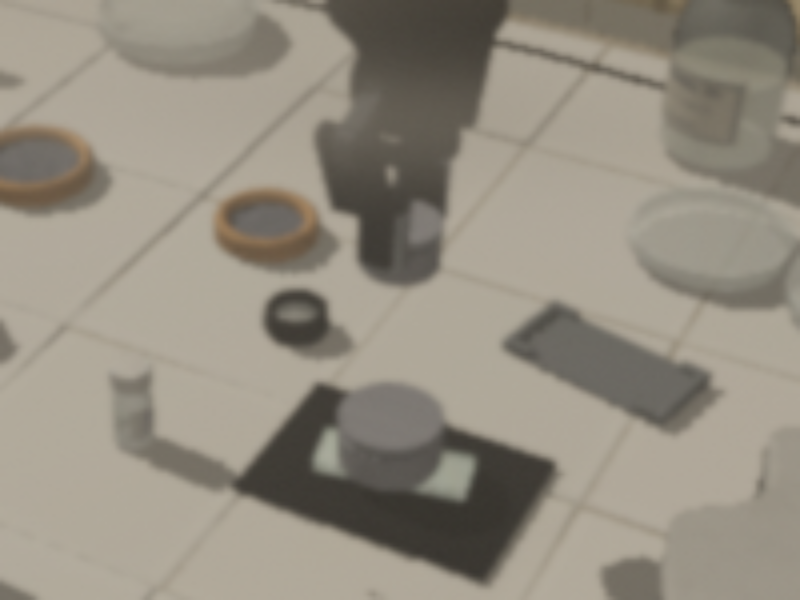

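View pics/w9.png

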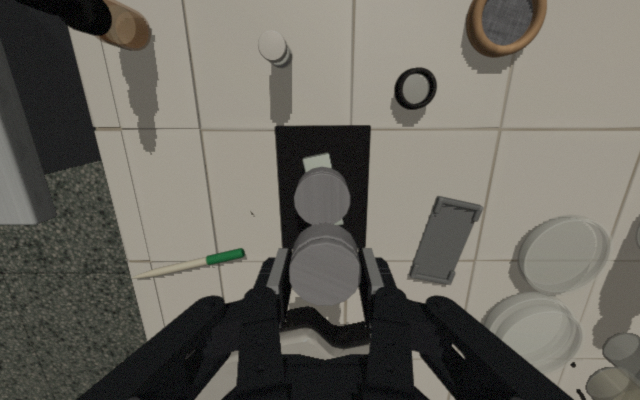

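>>> jog_arm(
  increments="1.2 1.2 0 0 0 0 -1;1.5 2.2 0 0 0 0 -1;1.5 2.5 0 0 0 0 -1;1.5 2.5 0 0 0 0 -1;1.5 2.5 0 0 0 0 -1;1.3 2.5 0 0 0 0 -1;1 2.3 0 0 0 0 -1;0 0 0 0 0 0 -1",
)

```text
clock: 14.5
eef_pos: [628.0, -17.0, 150.2]
tcp_rot: [3.141, -0.001, 1.572]
contact_force: [-0.6, -0.4, -2.4]
opening: 0.426
```

```bash
python3 - <<'E'
from h import *
wsnap(10,(240,60,200,150),4)
E
```

```text
[628.  -17.  150.2] [ 3.141e+00 -1.000e-03  1.572e+00] 0.426
```

View pics/w10.png

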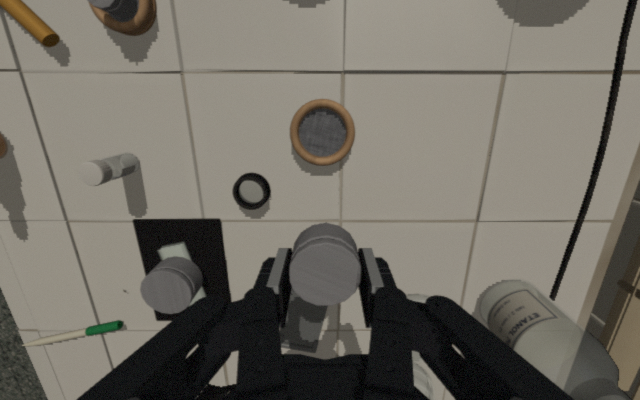

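View pics/w10c.png

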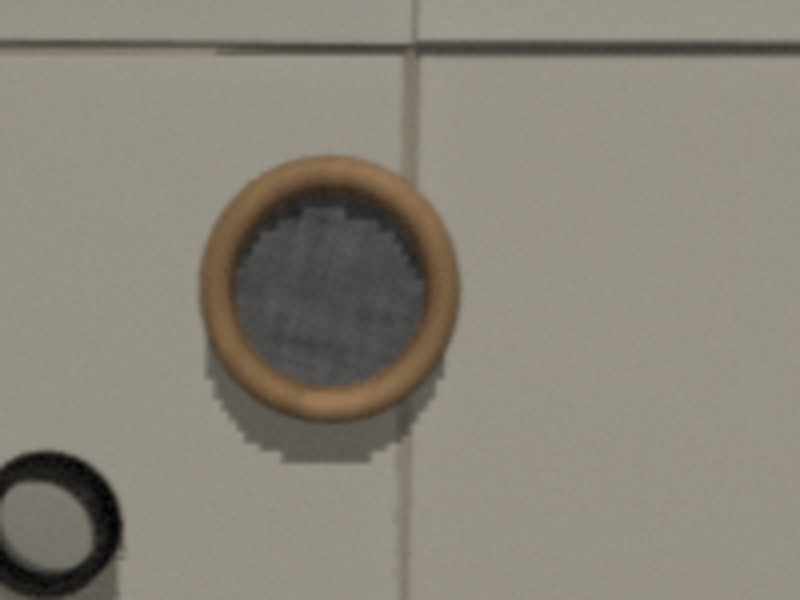

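```bash
python3 - <<'E'
from h import *
s,c=pickle.load(open("w10.pkl","rb"))
B=lambda x,y:(240+(x+.5)/4-.5,60+(y+.5)/4-.5)
print([ray("",B(330,289),z,c) for z in (16,10)])
E
```

```text
[array([626.29941561,  40.45998223,  16.        ]), array([626.25067906,  39.90361851,  10.        ])]
```

>>> jog_arm(
  increments="2 -0.17 0 0 0 0 -1;2.3 0 0 0 0 0 -1;1.3 0 1 0 0 0 -1;0 0 2.5 0 0 0 -1;0 0 3 0 0 0 -1;0 0 3 0 0 0 -1;0 0 1.9 0 0 0 -1;0 0 0 0 0 0 -1",
)

```text
clock: 15.35
eef_pos: [620.3, 36.5, 33.8]
tcp_rot: [-3.135, 0.001, 1.571]
contact_force: [0.1, 0.1, -1.4]
opening: 0.421
```

>>> jog_arm(
  increments="0 0 0 0 0 0 -1;0 0 0 0 0 0 -1;0 0 0 0 0 0 -1;0 0 0 0 0 0 -1;0 0 0 0 0 0 -1;0 0 0 0 0 0 -1;0 0 0 0 0 0 -1;0 0 0 0 0 0 -1",
)

```text
clock: 16.15
eef_pos: [623.6, 36.8, 37.8]
tcp_rot: [3.142, -0.0, 1.571]
contact_force: [0.3, -0.3, -2.2]
opening: 0.423
```

```bash
python3 - <<'E'
from h import *
wsnap(11,(220,180,200,150),4)
E
```

```text
[623.6  36.8  37.8] [ 3.142 -0.     1.571] 0.423
```

View pics/w11c.png

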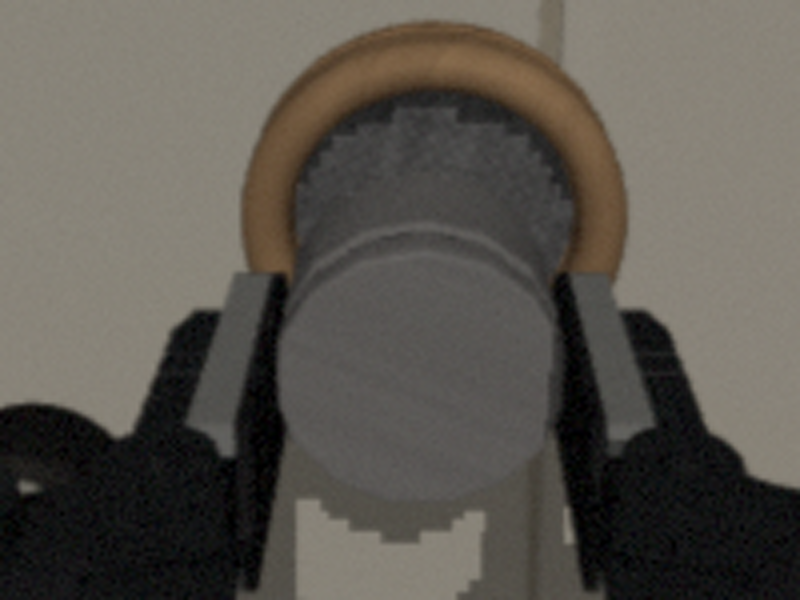

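>>> jog_arm(
  increments="0.15 0.13 0 0 0 0 -1;0.12 0.12 0 0 0 0 -1;0 0 0.5 0 0 0 -1;0 0 0.4 0 0 0 -1;0 0 0.3 0 0 0 -1;0 0 0.2 0 0 0 -1;0 0 0 0 0 0 -1;0 0 0 0 0 0 -1",
)

```text
clock: 17.0
eef_pos: [626.2, 39.5, 23.8]
tcp_rot: [-3.142, -0.0, 1.571]
contact_force: [-0.0, -0.8, -1.6]
opening: 0.425
```

```bash
python3 - <<'E'
from h import *
wsnap(12,(220,180,200,150),4)
E
```

```text
[626.2  39.5  23.8] [-3.142 -0.     1.571] 0.425
```

View pics/w12c.png

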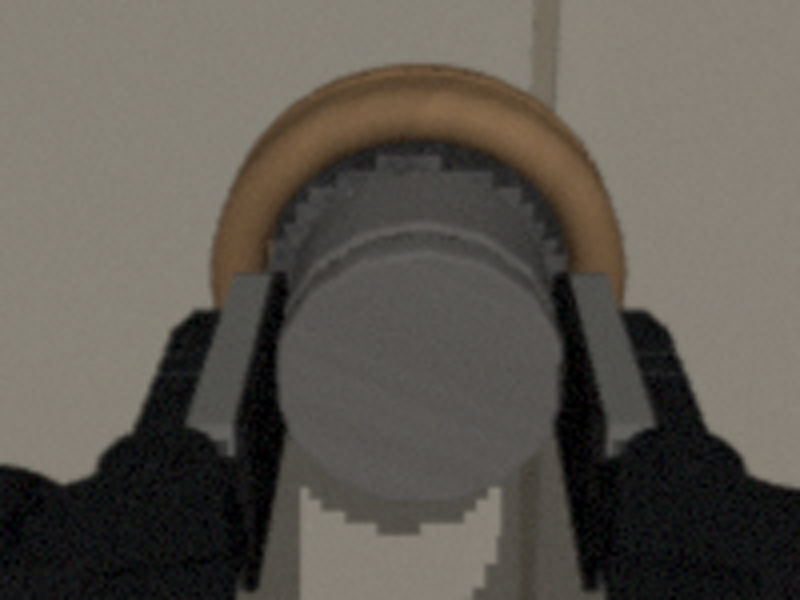

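>>> jog_arm(
  increments="0 0 0.15 0 0 0 -1;0 0 0.12 0 0 0 -1;0 0 0.1 0 0 0 -1;0 0 0 0 0 0 -1;0 0 0 0 0 0 -1;0 0 0 0 0 0 -0.05;0 0 0 0 0 0 0.05;0 0 0 0 0 0 0.2",
)

```text
clock: 17.85
eef_pos: [626.4, 39.5, 20.3]
tcp_rot: [3.141, -0.0, 1.571]
contact_force: [0.2, 0.5, -0.3]
opening: 0.604
```

```bash
python3 - <<'E'
from h import *
wsnap(13,(220,180,200,150),4)
E
```

```text
[626.4  39.5  20.3] [ 3.141 -0.     1.571] 0.604
```

View pics/w13c.png

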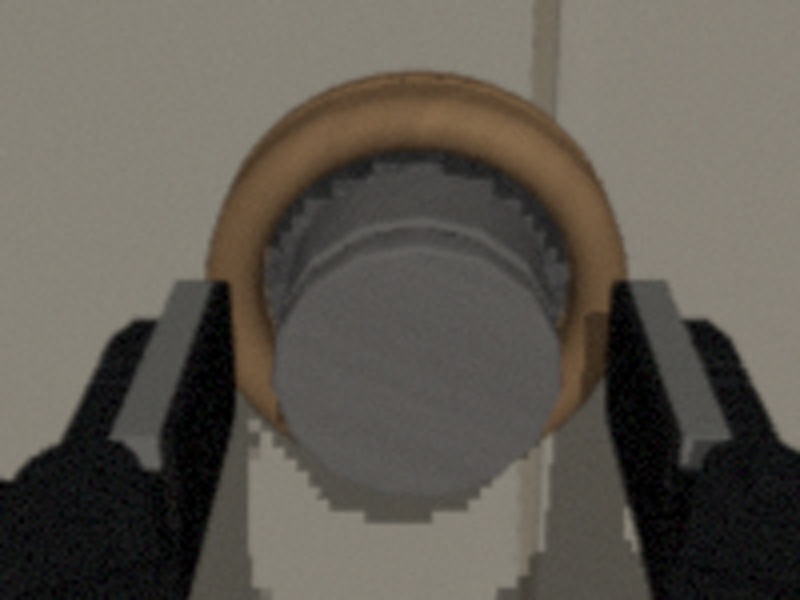

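>>> jog_arm(
  increments="0 0 -0.5 0 0 0 0.2;0 0 -1.5 0 0 0 0.2;0 0 -3 0 0 0 0.2;0 0 -3.5 0 0 0 0.5;0 0 -2.5 0 0 0 1;-1.5 -1.5 -1 0 0 0 1;-2.5 -2.5 0 0 0 0 1;-2.5 -2.5 0 0 0 0 1",
)

```text
clock: 18.7
eef_pos: [561.1, -25.9, 142.0]
tcp_rot: [3.139, 0.0, 1.572]
contact_force: [-0.5, 0.0, -0.1]
opening: 1.0
```

>>> jog_arm(
  increments="-2.5 -2.5 0 0 0 0 1;-2.5 -2.5 0 0 0 0 1;-2.2 -2.3 0 0 0 0 1;-1.6 -2 0 0 0 0 1;0 0 0 0 0 0 1;0 0 0 0 0 0 1;0 0 0 0 0 0 1;0 0 0 0 0 0 1",
)

```text
clock: 19.5
eef_pos: [469.0, -113.1, 140.4]
tcp_rot: [3.141, 0.0, 1.572]
contact_force: [-0.8, 0.2, 0.8]
opening: 0.999
```

```bash
python3 - <<'E'
from h import *
wsnap(14,(230,120,200,150),4)
a=r.grab_frame("scene")[:,:,::-1]; cv2.imwrite("pics/s14.png",cv2.resize(a[150:310,210:410],None,fx=4,fy=3.75))
E
```

```text
[ 469.  -113.1  140.4] [3.141 0.    1.572] 0.999
```

View pics/w14c.png

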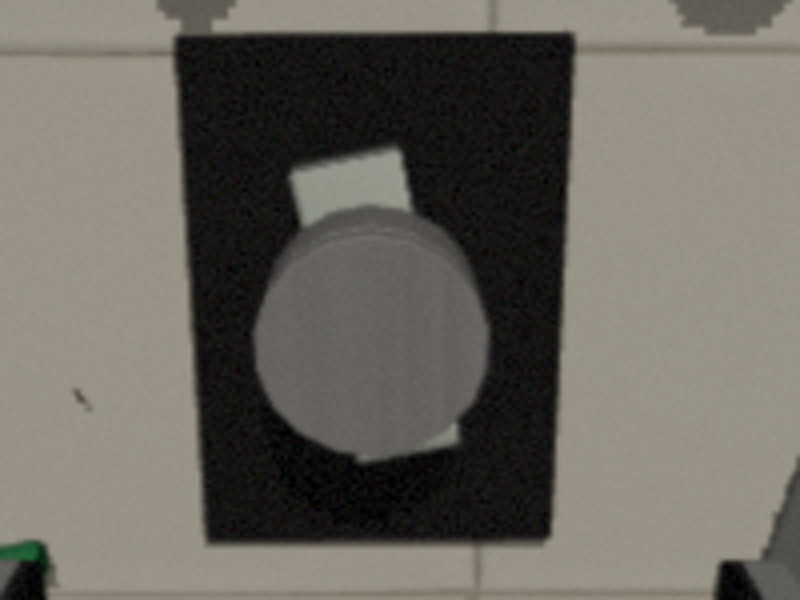

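View pics/s14.png

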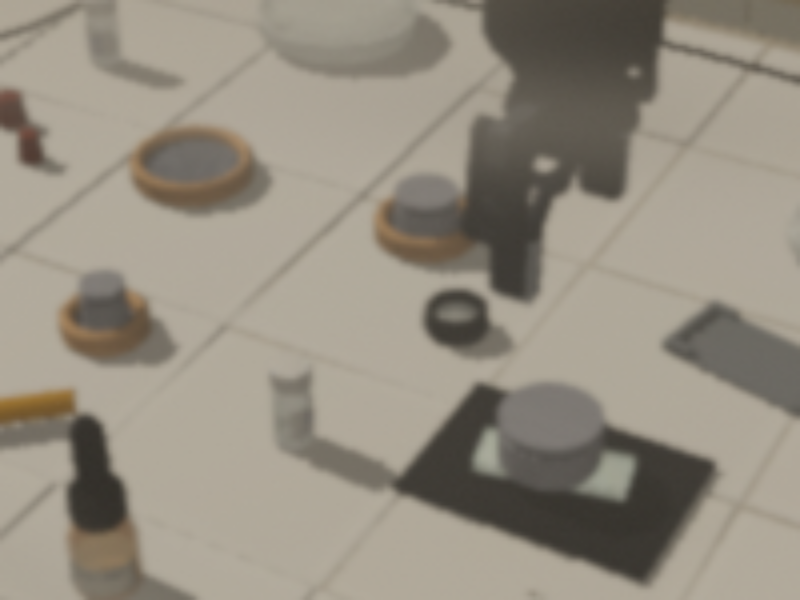

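```bash
python3 - <<'E'
from h import *
s,c=pickle.load(open("w14.pkl","rb"))
B=lambda x,y:(230+(x+.5)/4-.5,120+(y+.5)/4-.5)
print(ray("",B(371.5,345),44,c), [ray("",B(*p),14,c) for p in [(289,172),(400,147),(460,435)]])
E
```

```text
[ 467.82956724 -115.19575958   44.        ] [array([448.43251753, -83.01066616,  14.        ]), array([474.33252062, -77.14857386,  14.        ]), array([ 489.91059144, -150.07948832,   14.        ])]
```

>>> jog_arm(
  increments="-0.05 -0.1 1.5 0 0 0 1;0 0 3 0 0 0 1;0 0 3 0 0 0 1;0 0 2.3 0 0 0 1;0 0 1.2 0 0 0 1;0 0 0.5 0 0 0 1;0 0 0 0 0 0 1;0 0 0 0 0 0 0.6",
)

```text
clock: 20.4
eef_pos: [467.9, -114.1, 25.8]
tcp_rot: [3.14, 0.0, 1.571]
contact_force: [-0.2, -0.1, -0.9]
opening: 0.856
```

>>> jog_arm(
  increments="0 0 0 0 0 0 0.4;0 0 0 0 0 0 0.3;0 0 0 0 0 0 0.2;0 0 0 0 0 0 -1;0 0 0 0 0 0 -1;0 0 0 0 0 0 -1;0 0 0 0 0 0 -1;0 0 0 0 0 0 -1",
  squeeze=60,
)

```text
clock: 21.2
eef_pos: [467.4, -114.1, 26.2]
tcp_rot: [3.141, 0.0, 1.571]
contact_force: [-2.8, 1.3, 14.0]
opening: 0.587
```

```bash
python3 - <<'E'
from h import *
wsnap(15,(220,150,200,150),4)
a=r.grab_frame("scene")[:,:,::-1]; cv2.imwrite("pics/s15.png",cv2.resize(a[150:310,250:450],None,fx=4,fy=3.75))
E
```

```text
[ 467.4 -114.1   26.2] [3.141 0.    1.571] 0.587
```

View pics/w15c.png

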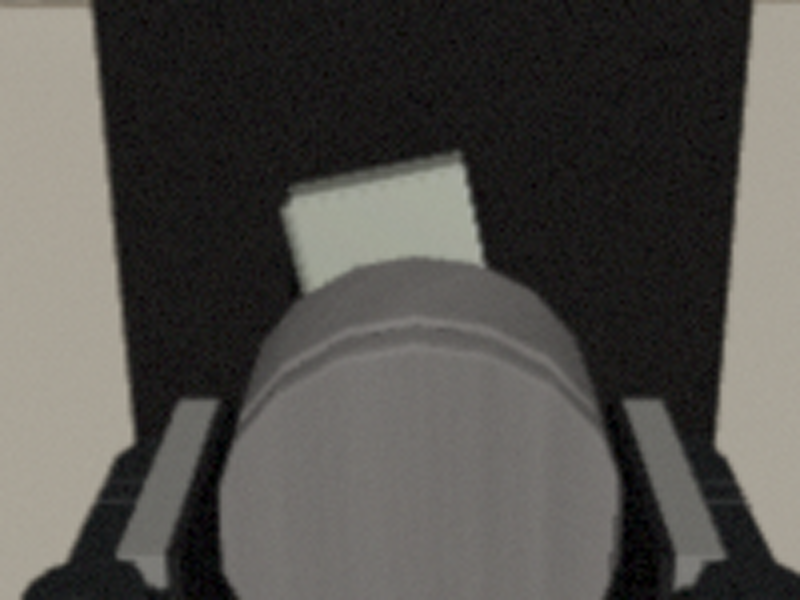

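View pics/s15.png

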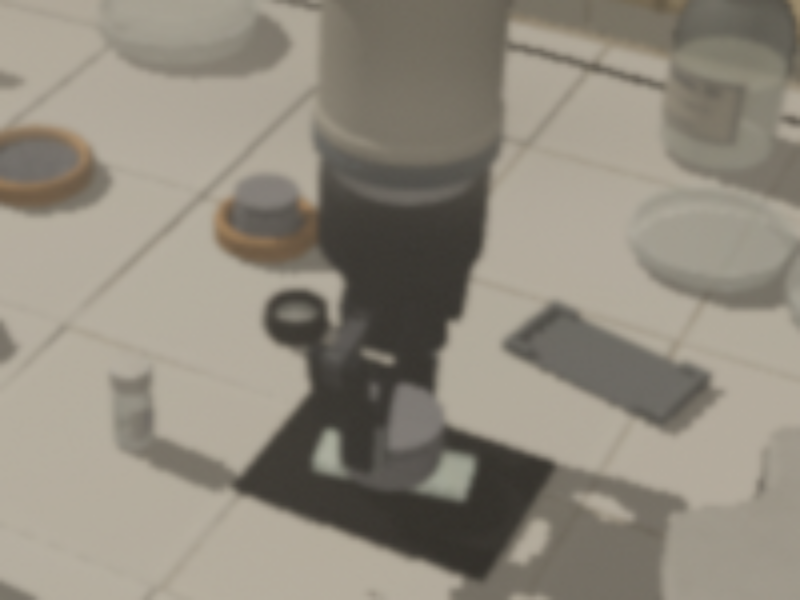

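>>> jog_arm(
  increments="0 0 -0.1 0 0 0 -1;0 0 -0.3 0 0 0 -1;0 0 -0.6 0 0 0 -1;0 0 -1.5 0 0 0 -1;0 0 -2.5 0 0 0 -1;0 0 -2.5 0 0 0 -1;0 0 -2 0 0 0 -1;0 0 -1 0 0 0 -1",
)

```text
clock: 22.1
eef_pos: [467.8, -114.2, 131.9]
tcp_rot: [3.139, 0.001, 1.571]
contact_force: [0.3, -0.2, -4.9]
opening: 0.586
```

```bash
python3 - <<'E'
from h import *
wsnap(16)
a=r.grab_frame("scene")[:,:,::-1]; cv2.imwrite("pics/s16.png",cv2.resize(a[150:310,250:450],None,fx=4,fy=3.75))
E
```

```text
[ 467.8 -114.2  131.9] [3.139e+00 1.000e-03 1.571e+00] 0.586
```

View pics/s16.png

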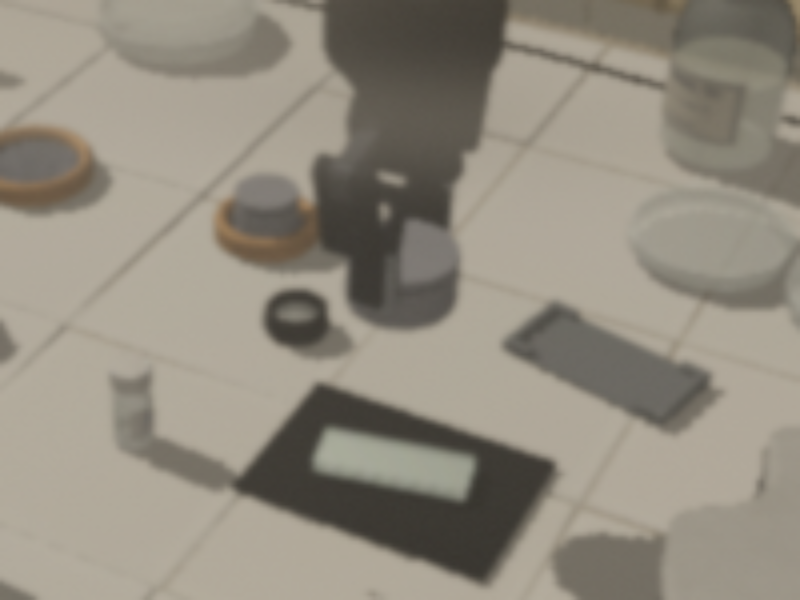

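View pics/w16.png

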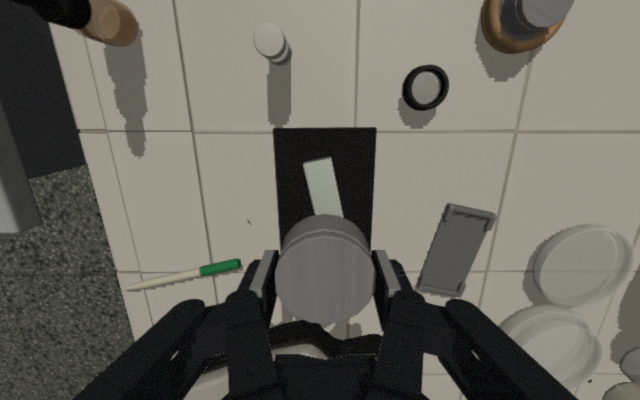

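>>> jog_arm(
  increments="1.5 0.9 -0.5 0 0 0 -1;2.5 1.5 -0.5 0 0 0 -1;3 1.8 -0.5 0 0 0 -1;3.2 1.9 0 0 0 0 -1;3.2 1.9 0 0 0 0 -1;3.2 1.9 0 0 0 0 -1;3 1.8 0 0 0 0 -1;2.5 1.4 0 0 0 0 -1",
)

```text
clock: 23.0
eef_pos: [598.2, 108.6, 143.2]
tcp_rot: [-3.14, 0.0, 1.571]
contact_force: [1.2, -0.9, -5.0]
opening: 0.582
```

>>> jog_arm(
  increments="1.8 0.9 0 0 0 0 -1;1.1 0.5 0 0 0 0 -1;0 0 0 0 0 0 -1;0 0 0 0 0 0 -1;0 0 0 0 0 0 -1;0 0 0 0 0 0 -1;0 0 0 0 0 0 -1;0 0 0 0 0 0 -1",
)

```text
clock: 23.8
eef_pos: [612.1, 135.6, 145.2]
tcp_rot: [3.141, -0.0, 1.57]
contact_force: [-0.3, -0.5, -4.3]
opening: 0.582
```

```bash
python3 - <<'E'
from h import *
wsnap(17,(240,60,200,150),4)
E
```

```text
[612.1 135.6 145.2] [ 3.141 -0.     1.57 ] 0.582
```

View pics/w17c.png

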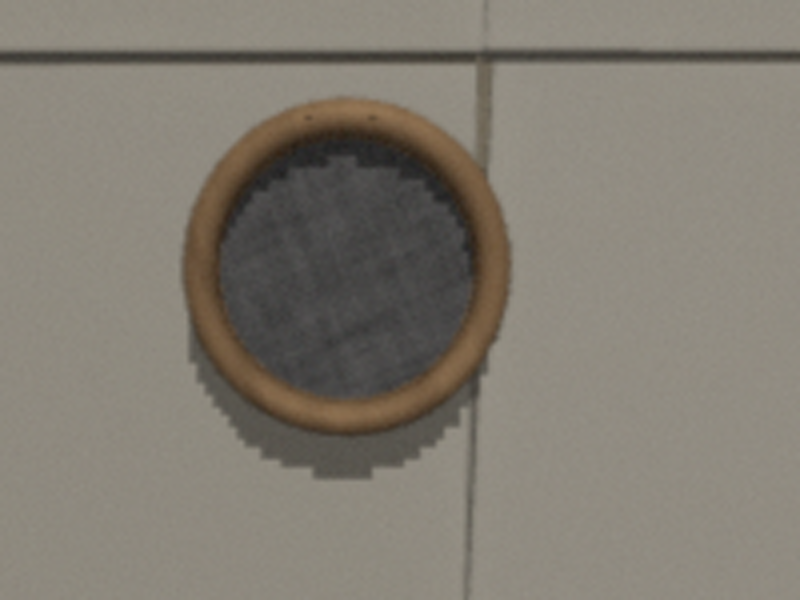

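```bash
python3 - <<'E'
from h import *
s,c=pickle.load(open("w17.pkl","rb"))
B=lambda x,y:(240+(x+.5)/4-.5,60+(y+.5)/4-.5)
print([ray("",B(347,266.5),z,c) for z in (16,10)])
E
```

```text
[array([614.36466427, 198.41693681,  16.        ]), array([614.39873938, 197.96746409,  10.        ])]
```

>>> jog_arm(
  increments="1.5 0.1 0 0 0 0 -1;2 0.12 0 0 0 0 -1;1.7 0 0 0 0 0 -1;1 0 1.2 0 0 0 -1;0 0 2.3 0 0 0 -1;0 0 2.5 0 0 0 -1;0 0 2.5 0 0 0 -1;0 0 1.5 0 0 0 -1",
)

```text
clock: 24.65
eef_pos: [612.8, 197.9, 42.2]
tcp_rot: [-3.139, 0.001, 1.571]
contact_force: [-0.5, 0.3, -4.5]
opening: 0.58
```

>>> jog_arm(
  increments="0 0 0 0 0 0 -1;0 0 0 0 0 0 -1;0 0 0 0 0 0 -1;0 0 0 0 0 0 -1;0 0 0 0 0 0 -1;0 0 0 0 0 0 -1;0 0 0 0 0 0 -1;0 0 0 0 0 0 -1",
)

```text
clock: 25.45
eef_pos: [614.4, 198.0, 45.2]
tcp_rot: [3.141, -0.0, 1.571]
contact_force: [-0.6, 0.1, -5.8]
opening: 0.58
```

```bash
python3 - <<'E'
from h import *
wsnap(18,(220,160,200,150),4)
E
```

```text
[614.4 198.   45.2] [ 3.141 -0.     1.571] 0.58
```

View pics/w18c.png

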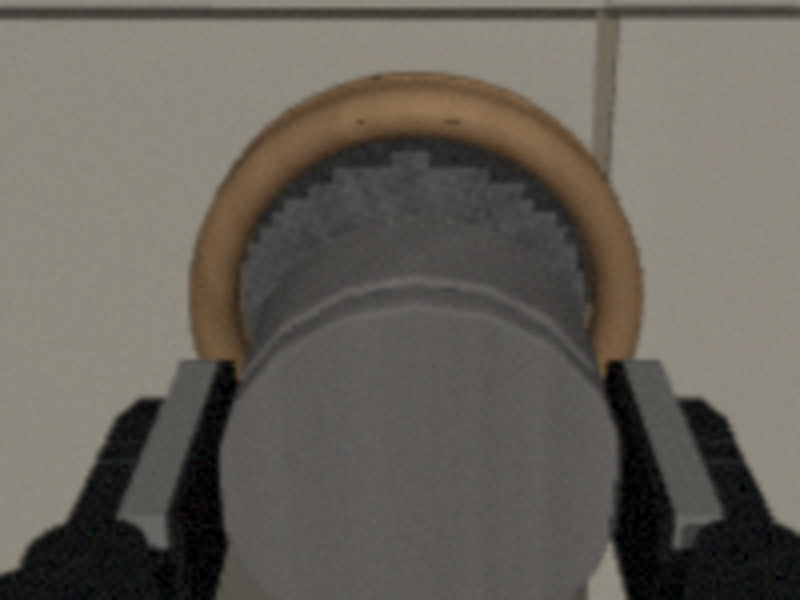

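>>> jog_arm(
  increments="0 0 0.4 0 0 0 -1;0 0 0.5 0 0 0 -1;0 0 0.5 0 0 0 -1;0 0 0.4 0 0 0 -1;0 0 0.2 0 0 0 -1;0 0 0.1 0 0 0 -1;0 0 0 0 0 0 -1;0 0 0 0 0 0 -1",
)

```text
clock: 26.3
eef_pos: [614.5, 198.0, 24.2]
tcp_rot: [3.141, -0.0, 1.571]
contact_force: [-0.1, 0.2, -5.3]
opening: 0.584
```

```bash
python3 - <<'E'
from h import *
wsnap(19,(220,160,200,150),4)
a=r.grab_frame("scene")[:,:,::-1]; cv2.imwrite("pics/s19.png",cv2.resize(a[150:250,200:320],None,fx=6,fy=6,interpolation=cv2.INTER_CUBIC))
E
```

```text
[614.5 198.   24.2] [ 3.141 -0.     1.571] 0.584
```

View pics/w19c.png

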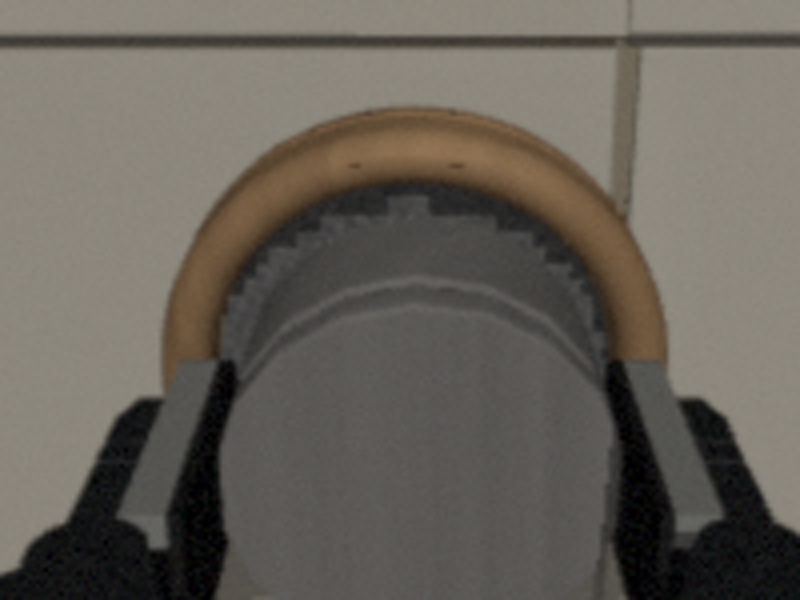

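View pics/s19.png

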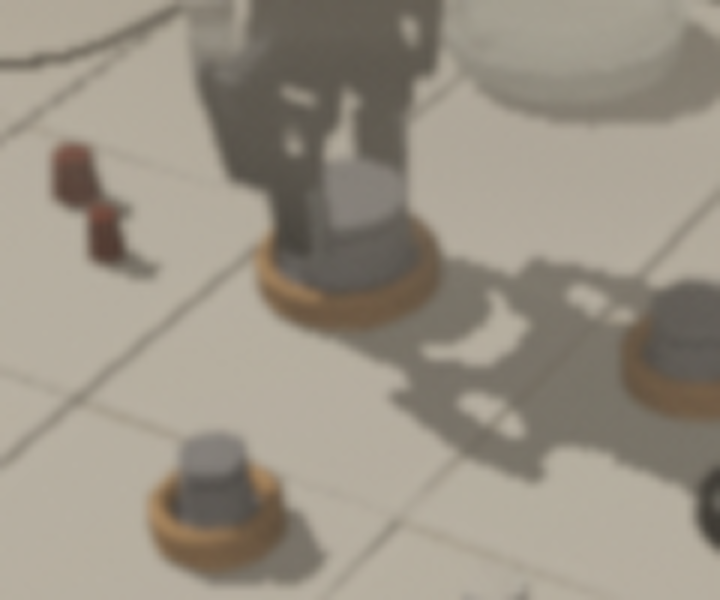

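Foot is inside the rim and centred; lower the last 4 mm and release.

>>> jog_arm(
  increments="0 0 0.15 0 0 0 -1;0 0 0.12 0 0 0 -1;0 0 0.1 0 0 0 -1;0 0 0.02 0 0 0 -1;0 0 0 0 0 0 -1;0 0 0 0 0 0 0.25;0 0 0 0 0 0 0.35;0 0 0 0 0 0 0.5",
)

```text
clock: 27.2
eef_pos: [614.9, 198.1, 20.7]
tcp_rot: [3.14, -0.0, 1.571]
contact_force: [-0.8, 0.3, -0.4]
opening: 0.753
```

```bash
python3 - <<'E'
from h import *
wsnap(20,(220,160,200,150),4)
E
```

```text
[614.9 198.1  20.7] [ 3.14  -0.     1.571] 0.753
```

View pics/w20c.png

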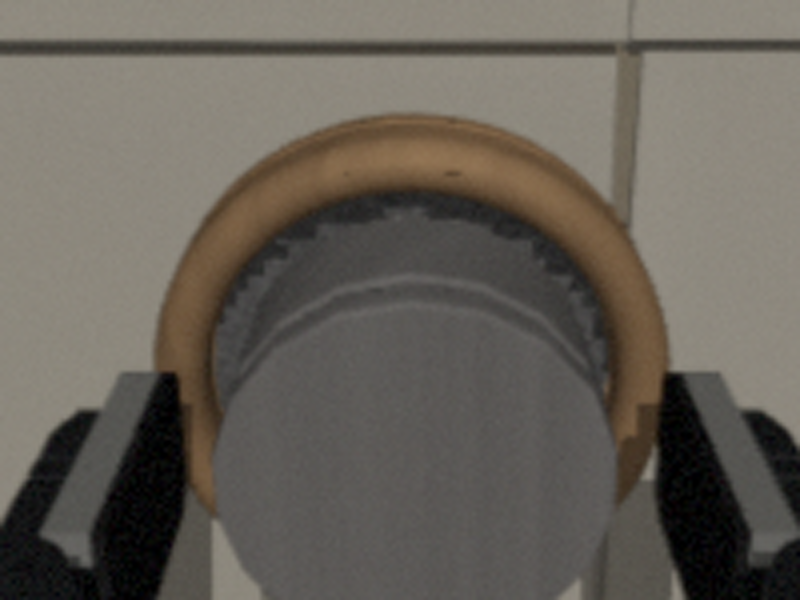

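```bash
python3 - <<'E'
from h import *
plan((614.9,198,148,1.571),[(590,150,148,1.571,2),(470,-118,148,1.785,8)])
E
```

```text
-2.4 -1.25 -0 0 0 -0;-2.4 -1.24 -0 0 0 -0;-3.35 -1.5 -0 0 0 -0.027;-3.31 -1.59 -0 0 0 -0.027;-3.26 -1.68 -0 0 0 -0.027;-3.22 -1.77 -0 0 0 -0.027;-3.17 -1.85 -0 0 0 -0.027;-3.12 -1.94 -0 0 0 -0.026;-3.06 -2.02 -0 0 0 -0.027;-3.01 -2.1 -0 0 0 -0.026
end [ 469.974 -118.006  148.       1.785]
```

>>> jog_arm(
  increments="0 0 -0.5 0 0 0 0.5;0 0 -1.5 0 0 0 0.5;0 0 -3 0 0 0 0.5;0 0 -3.5 0 0 0 0.7;0 0 -3 0 0 0 1;-0.5 -0.2 -1.2 0 0 0 1;-2.4 -1.2 0 0 0 0 1;-2.4 -1.2 0 0 0 0 1",
)

```text
clock: 28.05
eef_pos: [588.0, 144.5, 147.9]
tcp_rot: [3.14, -0.0, 1.572]
contact_force: [-0.9, 0.0, -0.8]
opening: 1.002
```

>>> jog_arm(
  increments="-3.35 -1.5 0 0 0 -0.027 1;-3.31 -1.59 0 0 0 -0.027 1;-3.26 -1.68 0 0 0 -0.027 1;-3.22 -1.77 0 0 0 -0.027 1;-3.17 -1.85 0 0 0 -0.027 1;-3.12 -1.94 0 0 0 -0.026 1;-3.06 -2.02 0 0 0 -0.027 1;-2.5 -1.7 0 0 0 -0.026 1",
)

```text
clock: 28.85
eef_pos: [469.7, -118.8, 147.2]
tcp_rot: [-3.141, 0.0, 1.786]
contact_force: [-0.0, -0.2, 0.3]
opening: 1.005
```

>>> jog_arm(
  increments="0 0 0 0 0 0 1;0 0 0 0 0 0 1;0 0 0 0 0 0 1;0 0 0 0 0 0 1;0 0 0 0 0 0 1;0 0 0 0 0 0 1;0 0 0 0 0 0 1;0 0 0 0 0 0 1",
)

```text
clock: 29.65
eef_pos: [471.3, -117.1, 147.1]
tcp_rot: [-3.142, -0.0, 1.785]
contact_force: [-0.8, -0.4, -0.4]
opening: 1.0
```

```bash
python3 - <<'E'
from h import *
wsnap(21,(230,120,200,150),4)
a=r.grab_frame("top")[:,:,::-1]; cv2.imwrite("pics/t21.png",a)
E
```

```text
[ 471.3 -117.1  147.1] [-3.142 -0.     1.785] 1.0
```

View pics/w21.png

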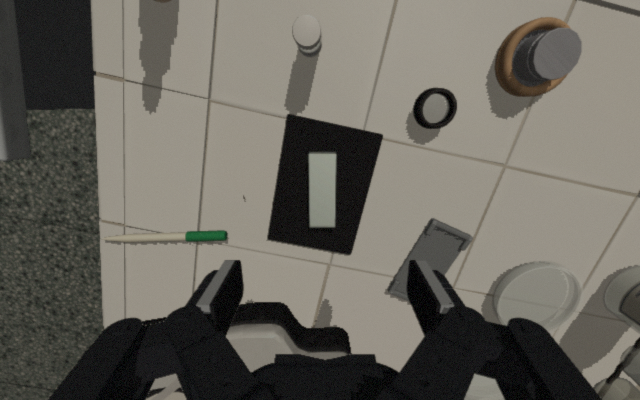

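View pics/w21c.png

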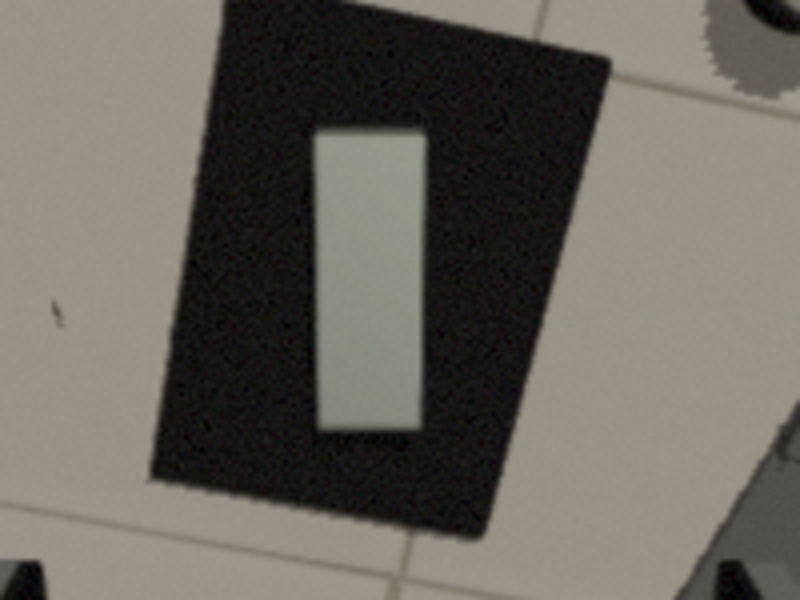

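View pics/t21.png

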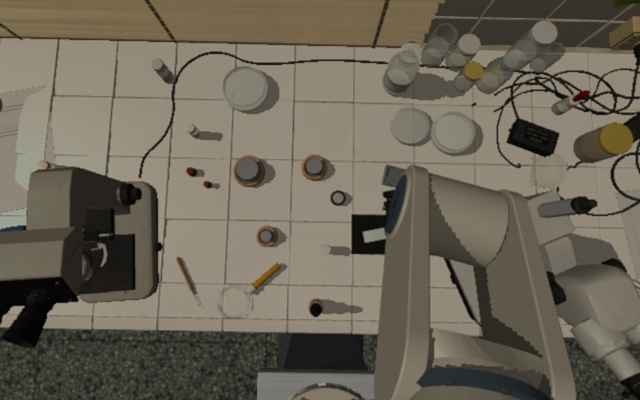

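```bash
python3 - <<'E'
from h import *
np.set_printoptions(precision=1,suppress=True)
s,c=pickle.load(open("w21.pkl","rb"))
B=lambda x,y:(230+(x+.5)/4-.5,120+(y+.5)/4-.5)
p=np.array([ray("",B(*q),14,c) for q in [(313,132),(427,132),(421,430),(319,430)]]);print(p,p.mean(0))
d=(p[0]+p[1]-p[2]-p[3])/2; print(np.linalg.norm(d),np.arctan2(d[1],d[0]))
m=p.mean(0)[:2]-s["eef_pos"][:2]; y=s["tcp_rot"][2]
print("tool dx,dy",np.cos(y)*m[0]+np.sin(y)*m[1],np.sin(y)*m[0]-np.cos(y)*m[1])
print(proj("",[[602,-179,9]],c))
E
```

```text
[[ 448.   -83.    14. ]
 [ 474.4  -77.3   14. ]
 [ 490.2 -152.6   14. ]
 [ 464.4 -158.2   14. ]] [ 469.3 -117.8   14. ]
76.9111844624261 1.781684690667448
tool dx,dy -0.2453940014802526 -2.104028969646688
[[427.9 266.4]]
```

>>> jog_arm(
  increments="0 -0.21 1.5 0 0 0 1;0 0 3 0 0 0 1;0 0 3 0 0 0 0.5;0 0 2.5 0 0 0 0.2;0 0 1.5 0 0 0 0;0 0 0.7 0 0 0 0;0 0 0 0 0 0 0;0 0 0 0 0 0 0",
)

```text
clock: 30.55
eef_pos: [469.7, -117.8, 25.7]
tcp_rot: [3.141, 0.0, 1.785]
contact_force: [-0.2, 0.0, 0.6]
opening: 0.5
```

```bash
python3 - <<'E'
from h import *
wsnap(22,(220,180,200,150),4)
E
```

```text
[ 469.7 -117.8   25.7] [3.141 0.    1.785] 0.5
```

View pics/w22.png

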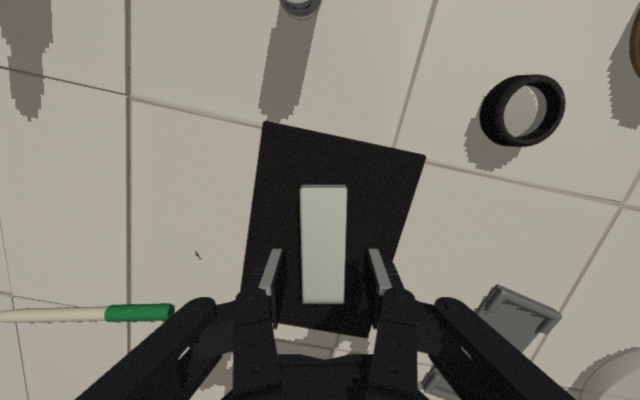

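>>> jog_arm(
  increments="0 0 0.6 0 0 0 0;0 0 0.6 0 0 0 0;0 0 0.4 0 0 0 0;0 0 0.2 0 0 0 0;0 0 0.1 0 0 0 0;0 0 0 0 0 0 0;0 0 0 0 0 0 0;0 0 0 0 0 0 0",
)

```text
clock: 31.4
eef_pos: [469.3, -117.7, 6.3]
tcp_rot: [3.141, 0.0, 1.785]
contact_force: [-0.4, 0.6, -0.0]
opening: 0.499
```

>>> jog_arm(
  increments="0 0 0 0 0 0 -0.2;0 0 0 0 0 0 -0.3;0 0 0 0 0 0 -1;0 0 0 0 0 0 -1;0 0 0 0 0 0 -1;0 0 0 0 0 0 -1;0 0 0 0 0 0 -1;0 0 0 0 0 0 -1",
  squeeze=35,
)

```text
clock: 32.2
eef_pos: [469.3, -117.7, 6.4]
tcp_rot: [3.141, 0.0, 1.785]
contact_force: [-1.9, 0.5, 6.6]
opening: 0.297
```

>>> jog_arm(
  increments="0 0 -0.2 0 0 0 -1;0 0 -0.5 0 0 0 -1;0 0 -1 0 0 0 -1;0 0 -2 0 0 0 -1;0 0 -2 0 0 0 -1;0 0 -1.5 0 0 0 -1;0 0 -0.8 0 0 0 -1;0 0 0 0 0 0 -1",
)

```text
clock: 33.0
eef_pos: [470.0, -117.9, 87.5]
tcp_rot: [3.139, 0.001, 1.785]
contact_force: [-0.3, 0.3, -0.7]
opening: 0.292
```

```bash
python3 - <<'E'
from h import *
wsnap(23)
a=r.grab_frame("scene")[:,:,::-1]; cv2.imwrite("pics/s23.png",cv2.resize(a[150:310,250:450],None,fx=4,fy=3.75))
plan((469.5,-117.7,86,1.785),[(580,-120,86,1.345,6)])
E
```

```text
[ 470.  -117.9   87.5] [3.139e+00 1.000e-03 1.785e+00] 0.292
-0.43 1.79 -0 0 0 0.073;-0.3 1.82 -0 0 0 0.073;-0.16 1.83 -0 0 0 0.074;-0.03 1.84 -0 0 0 0.073;0.11 1.84 -0 0 0 0.074;0.24 1.83 -0 0 0 0.073
end [ 579.992 -120.026   86.       1.345]
```

View pics/w23.png

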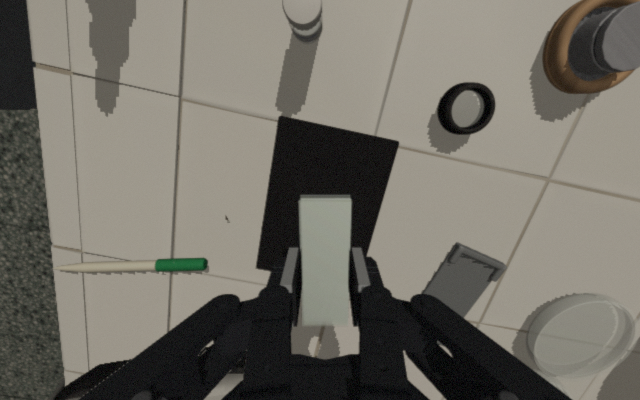

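View pics/s23.png

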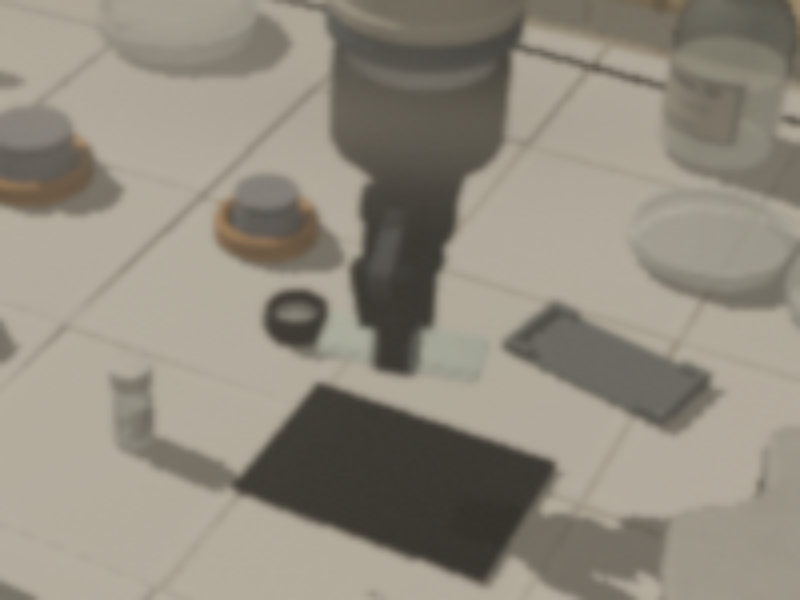

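>>> jog_arm(
  increments="-0.4 1.6 -0.9 0 0 0.063 -1;-0.4 1.9 -0.9 0 0 0.063 -1;-0.25 1.9 -0.9 0 0 0.063 -1;-0.1 1.9 -0.9 0 0 0.063 -1;0 1.9 -0.9 0 0 0.063 -1;0.1 1.7 -0.8 0 0 0.063 -1;0.2 1.1 0 0 0 0.062 -1;0 0 0 0 0 0 -1",
)

```text
clock: 33.9
eef_pos: [591.2, -121.8, 138.2]
tcp_rot: [-3.141, -0.0, 1.344]
contact_force: [-0.7, 0.2, -0.0]
opening: 0.297
```

```bash
python3 - <<'E'
from h import *
wsnap(24,(230,100,200,150),4)
a=r.grab_frame("top")[:,:,::-1]; cv2.imwrite("pics/t24.png",a)
a=r.grab_frame("scene")[:,:,::-1]; cv2.imwrite("pics/s24.png",a)
E
```

```text
[ 591.2 -121.8  138.2] [-3.141 -0.     1.344] 0.297
```

View pics/w24.png

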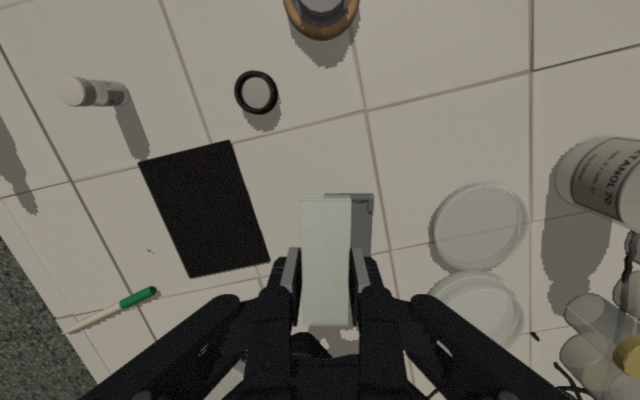

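View pics/s24.png

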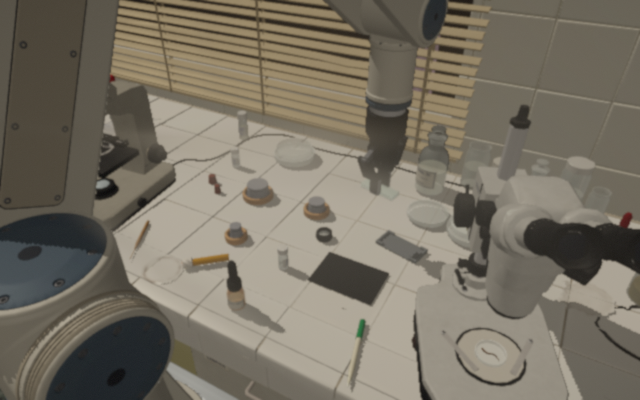

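View pics/w24c.png

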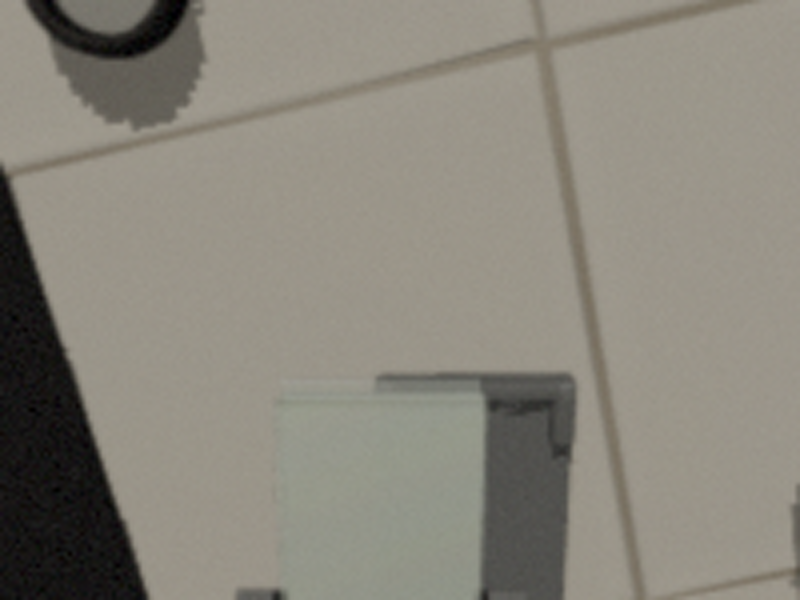

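```bash
python3 - <<'E'
import cv2
a=cv2.imread("pics/w16.png"); cv2.imwrite("pics/w16t.png",cv2.resize(a[190:310,400:510],None,fx=5,fy=5,interpolation=cv2.INTER_CUBIC))
a=cv2.imread("pics/w9.png"); cv2.imwrite("pics/w9t.png",cv2.resize(a[180:300,390:500],None,fx=5,fy=5,interpolation=cv2.INTER_CUBIC))
E
```

```text
(no output)
```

View pics/w16t.png

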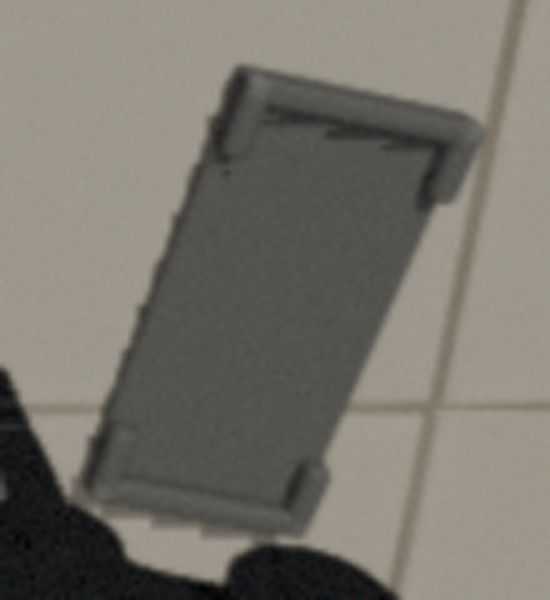

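View pics/w9t.png

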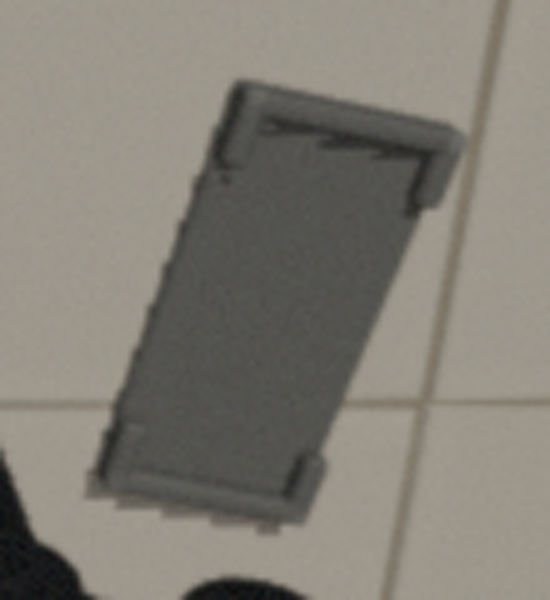

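```bash
python3 - <<'E'
from h import *
np.set_printoptions(precision=1,suppress=True)
def doit(k,u0,v0,pts,z=9,f=5):
    s,c=pickle.load(open(f"w{k}.pkl","rb"))
    p=np.array([ray("",(u0+(x+.5)/f-.5,v0+(y+.5)/f-.5),z,c) for x,y in pts])
    d=(p[0]+p[1]-p[2]-p[3])/2; print(k,p[:,:2].tolist(),p.mean(0),"L",np.linalg.norm(d),"ang",round(np.arctan2(d[1],d[0]),3),"W",np.linalg.norm(p[1]-p[0]),np.linalg.norm(p[2]-p[3]))
doit(16,400,190,[(246,72),(483,122),(304,535),(98,492)])
doit(9,390,180,[(244,86),(463,130),(306,522),(106,490)])
s,c=pickle.load(open("w24.pkl","rb"))
cr=ray("",(230+574.5/4-.5,100+375.5/4-.5),9,c); print("corner",cr)
for a in (1.345,1.335): 
    y=np.array([np.cos(a),np.sin(a)]); x=np.array([np.sin(a),-np.cos(a)]); print(cr[:2]-25*x-50*y)
E
```

```text
16 [[588.865916945362, -124.03673524233125], [636.843834548219, -134.49230266240033], [616.4043543327842, -230.9737055621521], [570.3243535930163, -219.84581409813853]] [ 603.1 -177.3    9. ] L 98.10090612657226 ang 1.371 W 49.1039659048243 47.404603538178414
9 [[588.5341600661205, -124.03395070365013], [635.8345293741334, -133.82100128457319], [616.4838610032989, -230.26489774628394], [569.2532843834558, -221.52147739388536]] [ 602.5 -177.4    9. ] L 98.87086664141336 ang 1.374 W 48.30229079192774 48.0330591083017
corner [ 638.  -133.3    9. ]
[ 602.5 -176.5]
[ 602.  -176.1]
```

>>> jog_arm(
  increments="-1.5 0.7 0 0 0 -0.01 -1;-2 0.9 0 0 0 0 -1;-1.6 0.75 0.8 0 0 0 -1;0 0 2 0 0 0 -1;0 0 2.5 0 0 0 -1;0 0 2.5 0 0 0 -1;0 0 1.7 0 0 0 -1;0 0 0.6 0 0 0 -1",
)

```text
clock: 34.85
eef_pos: [600.1, -176.6, 35.4]
tcp_rot: [-3.137, -0.0, 1.355]
contact_force: [-0.2, -0.5, -0.3]
opening: 0.296
```

>>> jog_arm(
  increments="0 0 0 0 0 0 -1;0 0 0 0 0 0 -1;0 0 0 0 0 0 -1;0 0 0 0 0 0 -1;0 0 0 0 0 0 -1;0 0 0 0 0 0 -1;0 0 0 0 0 0 -1;0 0 0 0 0 0 -1",
)

```text
clock: 35.65
eef_pos: [602.3, -176.8, 38.2]
tcp_rot: [3.142, -0.0, 1.355]
contact_force: [-0.5, 0.6, -1.3]
opening: 0.299
```

```bash
python3 - <<'E'
from h import *
wsnap(25,(220,150,200,150),4)
a=r.grab_frame("scene")[:,:,::-1]; cv2.imwrite("pics/s25.png",cv2.resize(a[190:290,350:470],None,fx=6,fy=6,interpolation=cv2.INTER_CUBIC))
E
```

```text
[ 602.3 -176.8   38.2] [ 3.142 -0.     1.355] 0.299
```

View pics/w25c.png

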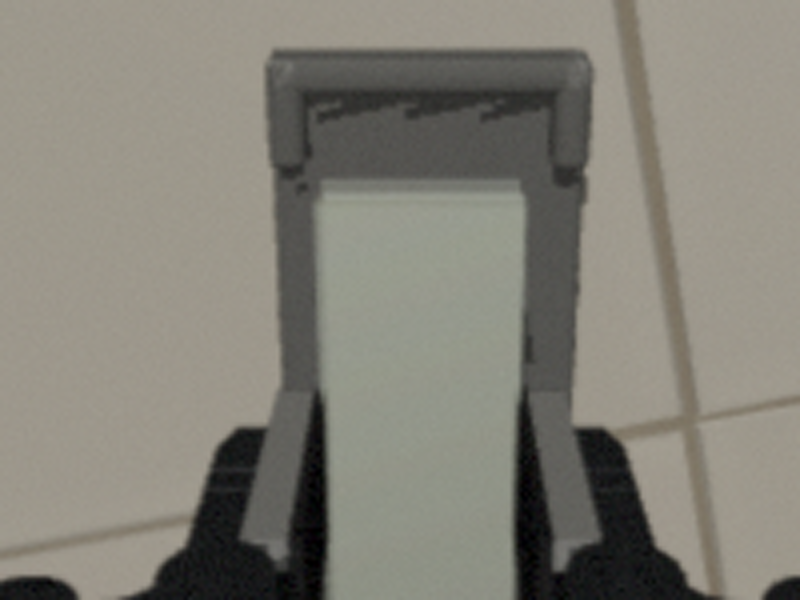

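View pics/s25.png

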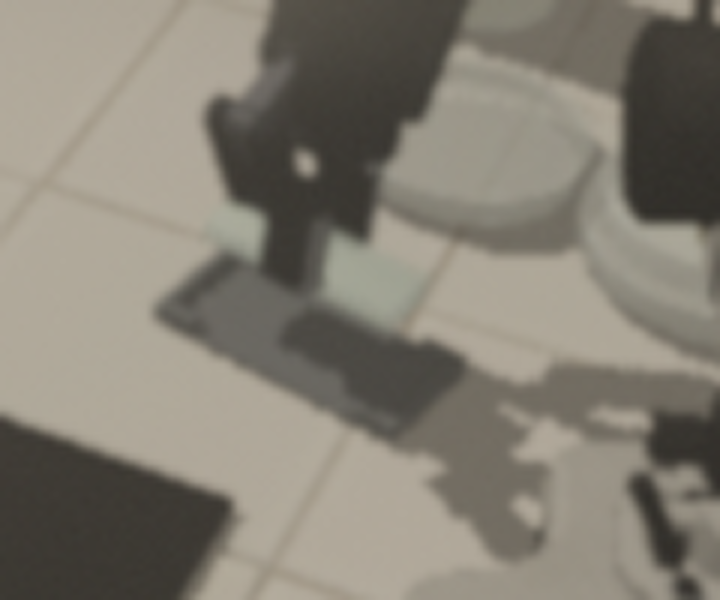

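>>> jog_arm(
  increments="0 0.1 0.4 0 0 0 -1;0 0 0.5 0 0 0 -1;0 0 0.5 0 0 0 -1;0 0 0.5 0 0 0 -1;0 0 0.3 0 0 0 -1;0 0 0.1 0 0 0 -1;0 0 0 0 0 0 -1;0 0 0 0 0 0 -1",
)

```text
clock: 36.55
eef_pos: [603.3, -177.0, 15.3]
tcp_rot: [3.141, -0.0, 1.355]
contact_force: [0.1, 0.7, 0.0]
opening: 0.298
```

```bash
python3 - <<'E'
from h import *
wsnap(26,(220,150,200,150),4)
a=r.grab_frame("scene")[:,:,::-1]; cv2.imwrite("pics/s26.png",cv2.resize(a[190:290,350:470],None,fx=6,fy=6,interpolation=cv2.INTER_CUBIC))
E
```

```text
[ 603.3 -177.    15.3] [ 3.141 -0.     1.355] 0.298
```

View pics/w26c.png

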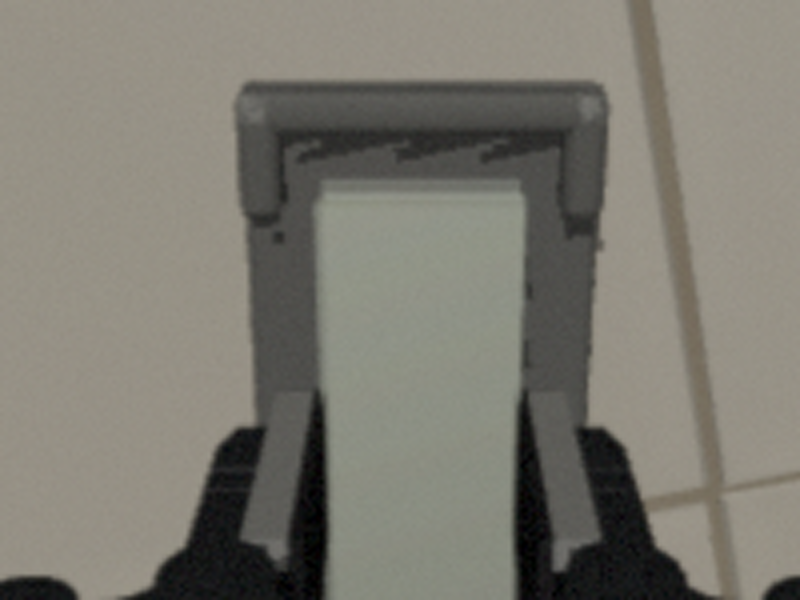

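View pics/s26.png

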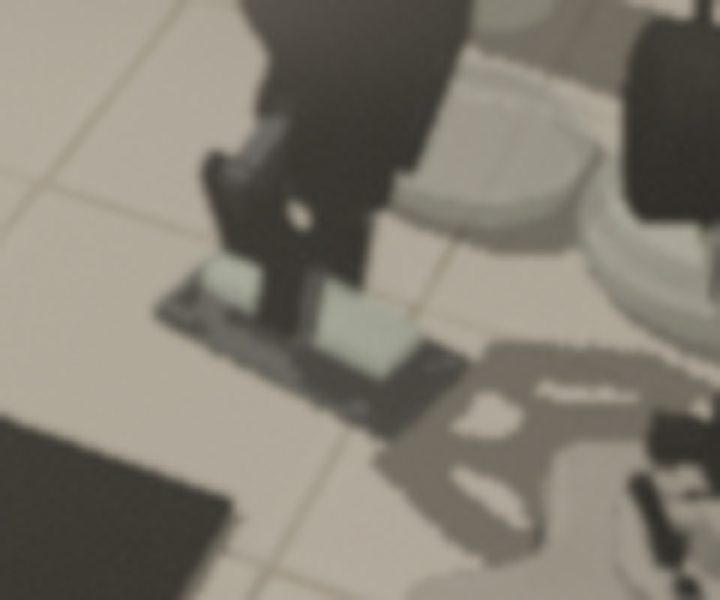

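```bash
python3 - <<'E'
from h import *
s,c=pickle.load(open("w26.pkl","rb")); B=lambda x,y:(220+(x+.5)/4-.5,150+(y+.5)/4-.5)
a=s["tcp_rot"][2]; X=np.array([np.cos(a),np.sin(a)])
for q,z in [((421,84),9),((421,180),12.9),((421,195),22.9)]: print(X@(ray("",B(*q),z,c)[:2]-s["eef_pos"][:2]))
E
```

```text
49.797033709224564
37.930257314834
39.16395489246156
```

>>> jog_arm(
  increments="0 0 0.3 0 0 0 -1;0 0 0.3 0 0 0 -1;0 0 0.15 0 0 0 -1;0 0 0.1 0 0 0 -1;0 0 0 0 0 0 -1;0 0 0 0 0 0 -1;0 0 0 0 0 0 -1;0 0 0 0 0 0 -1",
)

```text
clock: 37.45
eef_pos: [603.3, -177.0, 6.7]
tcp_rot: [3.142, -0.0, 1.355]
contact_force: [1.0, -0.4, -0.1]
opening: 0.295
```

>>> jog_arm(
  increments="0 0 0.03 0 0 0 -1;0 0 0 0 0 0 -1;0 0 0 0 0 0 -0.35;0 0 0 0 0 0 -0.25;0 0 0 0 0 0 -0.1;0 0 0 0 0 0 0;0 0 0 0 0 0 0;0 0 0 0 0 0 0",
)

```text
clock: 38.25
eef_pos: [603.2, -177.0, 6.4]
tcp_rot: [-3.142, -0.0, 1.355]
contact_force: [0.7, 0.6, 0.4]
opening: 0.496
```

>>> jog_arm(
  increments="0 0 -0.3 0 0 0 0;0 0 -0.7 0 0 0 0;0 0 -1.5 0 0 0 0;0 0 -3 0 0 0 0;0 0 -3.5 0 0 0 0;0 0 -3.5 0 0 0 0;0 0 -2 0 0 0 0;0 0 0 0 0 0 0",
)

```text
clock: 39.05
eef_pos: [605.5, -177.7, 156.4]
tcp_rot: [3.134, 0.001, 1.355]
contact_force: [0.2, 0.1, 0.1]
opening: 0.503
```

```bash
python3 - <<'E'
from h import *
wsnap(27,(230,120,200,150),4)
a=r.grab_frame("scene")[:,:,::-1]; cv2.imwrite("pics/s27.png",cv2.resize(a[150:290,210:450],None,fx=3.3,fy=4))
a=r.grab_frame("top")[:,:,::-1]; cv2.imwrite("pics/t27.png",cv2.resize(a[140:265,220:400],None,fx=4,fy=4,interpolation=cv2.INTER_CUBIC))
E
```

```text
[ 605.5 -177.7  156.4] [3.134e+00 1.000e-03 1.355e+00] 0.503
```

View pics/w27c.png

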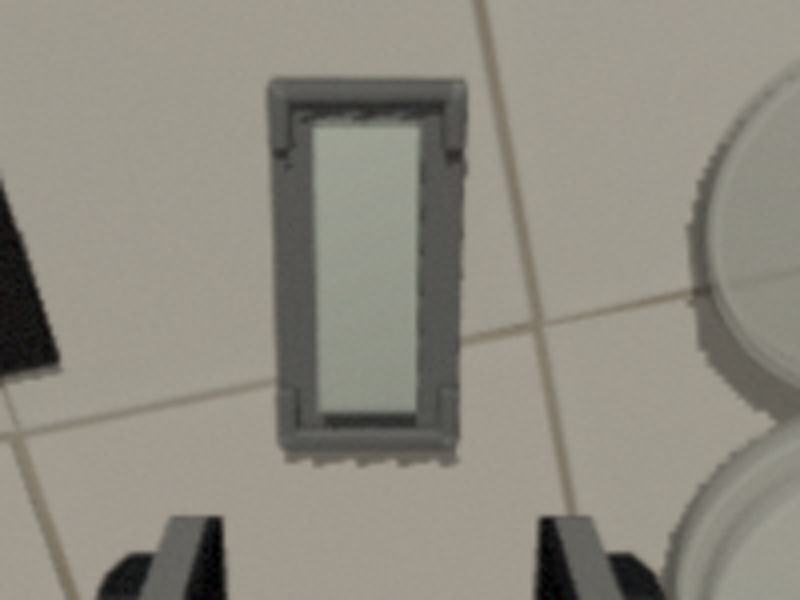

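View pics/s27.png

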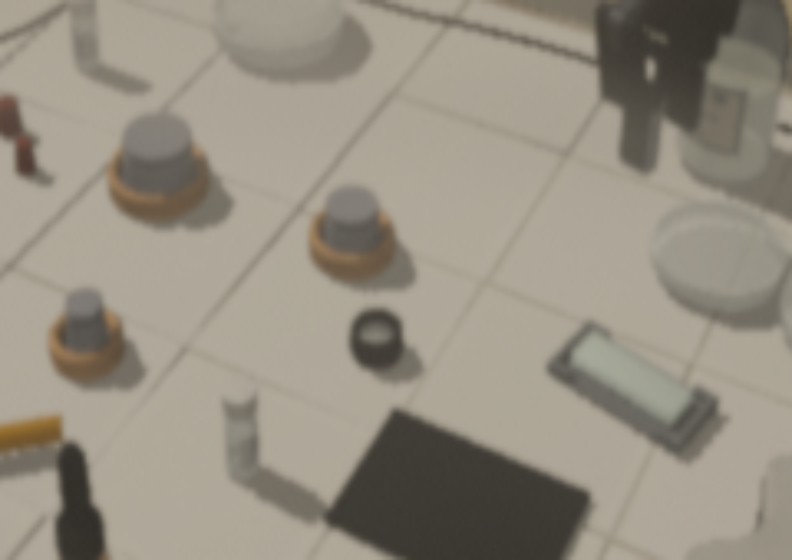

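View pics/t27.png

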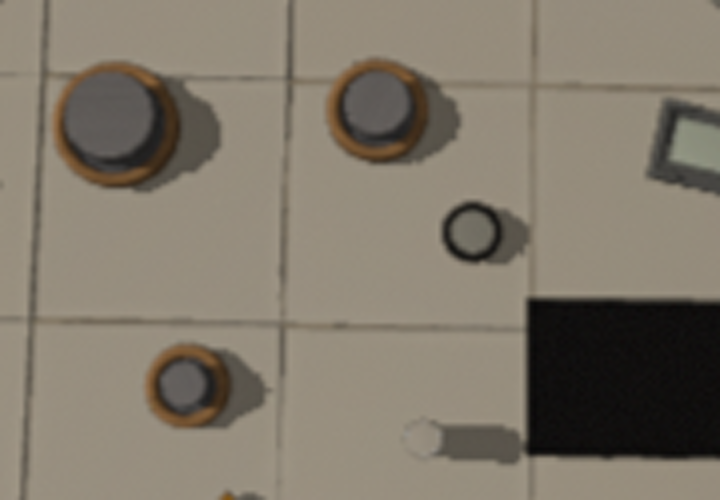

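```bash
python3 - <<'E'
from h import *
A=lambda x,y:(220+(x+.5)/4-.5,140+(y+.5)/4-.5)
for n,w,z,h in [("L",(109,119),38,(117,124)),("M",(378,104),34,(377.5,110)),("S",(185,383),36,(188,385.5))]:
    print(n,(ray("top",A(*w),z)-ray("top",A(*h),14))[:2].round(1))
print(r.sense()["qvel"].round(3)); print(r.sign_off())
E
```

```text
L [-1.8  0.5]
M [-0.5 -0.3]
S [ 0.9 -1. ]
[ 0.001  0.022  0.01  -0.002 -0.003  0.   ]
the job is handed in; nothing more can be done
None
```

I moved the small, medium and large weights one by one from the stack into the holders of their size. I then laid the freed glass pack in the slide tray and handed the job in at about 39 s of the 125 s. It reported no verdict.

**Weights:** in the last top view each weight stands upright in its recess, about 2 mm or less off its holder's centre.

**Pack:** in the last wrist view it lies flat inside the tray lips and looks centred. Just before release its end came out 38 mm and the tray end 50 mm from the tool centre, as the sizes require.

**Bystanders and handling:** the loupe and vial look unmoved in the last views. The glass had not moved when the large weight came off it. Force readings stayed at 14 N or less at the end of every move. At the end the gripper was open, about 15 cm up, and touching nothing.

**One disagreement:** the scene camera read positions about 6 mm low in x and 2 mm off in y compared with the top and wrist cameras, which agreed with each other. I worked from the top and wrist cameras.

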